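Tip a carton onto its side, weight its closing strip and trip the timer

ROBOT

A 6-joint arm with a two-finger parallel gripper is mounted at the origin on the work surface. World frame = base frame: x ahead of the robot, y to its left, z up, the work surface at z = 0. Lengths are in mm, angles in degrees, forces in N, time in s.
With the tool pointing down it reaches from about 350 to 850 mm from the base axis. Payload 8.1 kg.
Tool frame: the origin (TCP) lies on the mounting face of the last link; the fingertips stand 173 mm ahead of it and the grasp point (between the pads) lies 155 mm ahead of it; z points along the fingers, y is the direction in which the jaws open and shut (so a half turn about z gives the same grasp; the last joint's range is limited). The gripper opens to 85 mm and grips with 20 to 120 N. Pads are 22 mm wide; open, the fingers measure 114 mm over their backs; the gripper's body (76 mm by 85 mm) begins 54 mm behind the grasp point. The pads swing forward as they close: fully open they stand 13 mm farther back than shut.
Start: joints at [59.851, 7.471, 85.268, -0, 87.261, -4.893], TCP at [255.979, 542.662, 404.692] pointing down, gripper open.
Joint ranges: [-169.43, 169.43], [-51.17, 129.36], [1.28, 143.12], [-76.62, 256.62], [0, 156.53], [-152.29, 152.29]. Speed limits (degrees/s): [136.94, 136.94, 159.86, 180, 180, 180].

INTERFACE

Orientations are given as [roll, pitch, yaw] about the fixed x, y, z axes, in that order (R = Rz(yaw) Ry(pitch) Rx(roll)).
In Python, from bench import * gives the robot as it stands.
- The arm moves only by the shell command python3 -m jog 'ROWS' [FORCE]. ROWS is JSON, a list of rows, each an object of numbers: "tx", "ty", "tz": the shift along the tool's x, y, z as a fraction of full scale; "ax", "ay", "az": the turn, a rotation vector about the tool's x, y, z as a fraction of full scale; "hand": the opening, from 0 (shut) to 1 (fully open). A call has 1 to 5 rows; each row is the pose to reach, as a shift and turn from the pose commanded when the call began, along the tool's axes at that moment; what a row does not reach only later rows make up. Full scale, the value 1, is 150 mm for a shift and 45 degrees for a turn. A row lasts 1/12 s, in which the tool goes at most 41.7 mm and 7.16 degrees, less where a joint would pass 70% of its speed; a pose out of reach is approached as far as the arm can. A call with a number of a shift or a turn outside -1 to 1 is refused whole. A call with a gripper value outside its range is refused whole. The fingers move at their own pace and stop on an object; FORCE is the grip in N (left out, the last holds). Time passes only in rows, so rows that repeat a pose let the fingers close. It gives the time, the measured TCP pose, the force and the opening at its end, in the units of the state.
- sense(): the state, without advancing time (a new reading comes with each control period).
- snapshot(name): name is "scene" or "top"; returns a dict with "pixels" (420x560x3 uint8, red, green, blue), "z_map" (420x560 float32, mm along the optical axis (not along the pixel's ray), 0 where there is no reading), "intrinsics" (3x3 intrinsics, pixels), "R" (3x3) and "t" (3): a world point X has camera coordinates R X + t. Camera axes: x right, y down, z forward; pixel columns grow to the right and rows downward; lengths in mm; the calibration is good to about 2 mm. A picture is of the moment at which its call begins.
- hand_in(): hands the job in, once; it reports no verdict.
The state is a dict: "time": time; "joint_pos": joint angles; "qd": joint speeds; "joint_efforts": joint torques, N m; "tool_pos": TCP position; "tcp_rot": TCP orientation; "ft_force": force on the tool from outside, world axes, zero at the start; "wrist_torque": the same for the moment, N m; "finger_gap": finger opening in mm.
Only numpy, scipy, OpenCV 4.12 (cv2) and the standard library are available. Lean on these libraries where they do the work, as an engineer would, in place of code of your own. Each camera call takes 0.05 s, during which the arm holds its last target.

TASK

Close the standing carton: slide it until its base meets the orange-lined edge of the low metal bed, tip it over that edge by pushing high on the blue-strip face so that it lies flat on the bed with the strip on top, and push it along square against the blue fence. Gently set the chrome weight upright on the middle of the strip and let go of it; only then press the timer's orange roller lever down until it clicks and release it so that it springs back. Leave the other things on the bench where they are.

Things in the scene. Friction and masses are not known exactly. Their poses are not given: they have to be found in the camera images.
- station: Fixed low metal bed on the bench, 160 mm (own x) by 250 mm (own y), 15 mm high; origin at the centre of its underside. Its +y edge (y = +125 mm, orange line) is the stop. A blue upright fence, 160 mm wide and 10 mm thick, crosses its -y end: inner face at y = -115 mm, top at z = 75 mm. Place and yaw (up to 0.22 rad) vary.
- bed_edge (a point): Middle of the upper rim of the bed's +y edge, 15 mm above the bench, axes as the station's. The carton starts on the bench 30 to 70 mm beyond it (+y), roughly square to it. Tipped over this edge, the carton lies on the bed with 0 to 25 mm of its base end jutting out past the edge.
- carton_mid (a point): Centre of the loose cardboard carton, 0.3 to 0.6 kg, 110 mm (own x) by 90 (own y) by 160 tall (own z), too wide to grasp. A blue strip 34 mm wide runs up its own +y face (25 mm folded over the top), turned away from the bed; lying, this face is on top, 105 mm above the bench, the centre at 60 mm and, at the fence, at station y = -35 mm. Pushed at 125 mm, it topples after 70 mm.
- weight_mid (a point): On the axis of the loose chrome weight (0.65 to 0.85 kg), 40 mm above its underside: a disc 64 mm in diameter, 30 mm high, then a thin neck and a black round knob 27 mm in diameter, 42 to 80 mm above the underside, to be gripped from above. Own z up.
- roller (a point): Centre of the orange roller (24 mm diameter, 14 mm wide, axis along own x) at the end of the 65 mm limit-switch arm on the fixed grey timer box (70 x 60 x 110 mm tall; place and yaw vary). Own y points level from pivot to roller when released. Then the roller's centre is 94 mm, its top 106 mm above the bench, free above and below: press straight down.
- switch (a joint): Angle of the limit-switch arm, rad: 0 released, 0.55 fully down; it clicks at 0.30 (roller 19 mm down; 26 mm down is 0.42). A spring returns it; about 1 to 4 N at the roller.
Things that resemble listed ones, but are neither listed nor needed, are in the scene too. Leave any pink look-alike of the part that bears carton_mid alone.

How it is judged (in metres and radians):
On the way, in this order (a step that is already met when the one before it is completed fails the run):
1. the carton stands upright with its base against the bed's +y edge (within 10 mm) (y of carton_mid in the frame of station below 0.18 m and angle between carton_mid's own z axis and vertical below 0.2 rad).
2. the carton lies flat on the bed, blue strip up (angle between carton_mid's own y axis and vertical below 0.12 rad and height (world z) of carton_mid below 0.068 m), for 0.2 s.
3. the carton is pushed home square against the fence (within 7 mm, 0.1 rad) (all of step 2 and y of carton_mid in the frame of station below -0.028 m and x of carton_mid in the frame of station between -0.04 and 0.04 m and angle between the x axis of carton_mid and the x axis of station, either way round below 0.1 rad), for 0.1 s.
4. the weight stands upright on the middle of the carton (within 25 mm) and is let go (all of step 3 and horizontal distance between weight_mid and carton_mid below 0.025 m and height (world z) of weight_mid between 0.137 and 0.153 m and angle between weight_mid's own z axis and vertical below 0.1 rad and contact force between the fingers and weight below 0.3 N), for 0.2 s.
5. the roller lever is pressed until it clicks (0.30 rad) (value of joint switch above 0.3 rad), for 0.02 s.
At the end, for the whole second after the job is handed in: The carton lies flat on the bed, strip up (within 0.12 rad), its end within 7 mm of the fence, square within 0.1 rad and within 40 mm of the bed's centre line; the weight stands upright and released on it within 25 mm of its middle; the lever has sprung back (under 0.08 rad); all at rest (all of step 4 and value of joint switch below 0.08 rad and linear speed of each of carton, weight below 0.02 m/s); the robot touches nothing.
It fails at once if the timer is tripped before the weight stands on the carton (value of joint switch above 0.3 rad and (horizontal distance between weight_mid and carton_mid above 0.04 m or contact force between the fingers and weight above 0.3 N)).
It fails at once if the weight is dropped or knocked over (moves faster than 0.45 m/s, a fall of 10 mm, while not held) (linear speed of weight above 0.45 m/s and contact force between the fingers and weight below 0.3 N).
It fails at once if another thing on the bench is pushed more than 30 mm (distance of any of jar, dispenser, label_box, spray, squeegee, cutter, tape_roll from where it was at the start of the episode above 0.03 m).
It also fails if it takes over 67 s, if anything falls off the work surface, if the arm or the gripper's body presses on something with over 40 N, if the wrist force passes 120 N, or if a joint passes its speed limit or range.

## Working session

There is one attempt and no reset: what is moved stays moved. The work goes in short steps, Python scripts to look and compute and a shell command to move; the robot and the scene stay as the last step left them, time stands still between calls to the robot, and variables do not carry over. Pictures are saved under pics/ and viewed, and the job is handed in when it is done.

```bash
ls; mkdir -p pics; python3 - <<'E'
from bench import *
import cv2,numpy as np
print(sense())
for n in ("scene","top"):
    s=snapshot(n); cv2.imwrite(f"pics/{n}0.png",s["pixels"][:,:,::-1]); np.savez(f"{n}0.npz",**s)
    print(n,s["intrinsics"],s["R"],s["t"])
E
```

```text
pics
{'time': 0.0, 'joint_pos': array([ 5.98496194e+01,  7.51267127e+00,  8.53299092e+01, -8.45554638e-05,
        8.72609089e+01, -4.89471701e+00]), 'qd': array([-0.06504486,  0.09149264, -0.08070327,  0.14978814, -0.03760569,
        0.05679424]), 'joint_efforts': array([ 7.02784764e-04, -5.69402289e+01, -5.00547945e+01, -3.10930436e-04,
        1.50271249e-02,  1.79793460e-05]), 'tool_pos': array([255.87266739, 542.44670457, 403.66350774]), 'tcp_rot': array([-1.79896881e+02, -8.74608863e-03,  1.54744333e+02]), 'ft_force': array([ 0.03794682, -0.08936297,  0.2082102 ]), 'wrist_torque': array([-0.0137909 , -0.03317156, -0.09078865]), 'finger_gap': 85.47630598525642}
scene [[436.33853742   0.         271.76258027]
 [  0.         436.33853742 213.10742365]
 [  0.           0.           1.        ]] [[-0.20085422  0.97959475 -0.00719044]
 [ 0.7132327   0.14120037 -0.68655777]
 [-0.6715331  -0.14302648 -0.7270397 ]] [ 254.59320798 -272.69217036 1437.20008207]
top [[463.27691141   0.         280.5218572 ]
 [  0.         463.27691141 211.17340317]
 [  0.           0.           1.        ]] [[-0.02571878 -0.99951613  0.01749438]
 [-0.99705309  0.0243823  -0.07273684]
 [ 0.07227509 -0.01931353 -0.99719772]] [-129.85587709  496.11219666 1138.18476675]
```

View pics/scene0.png

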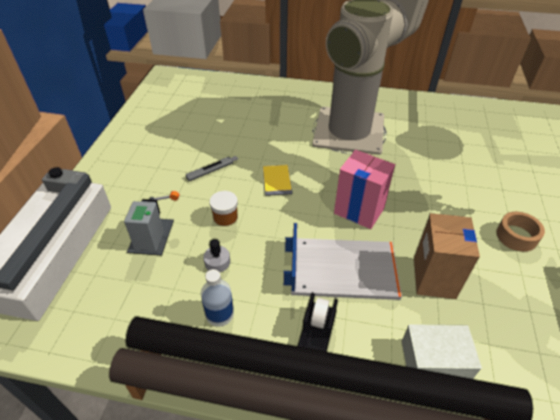

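View pics/top0.png

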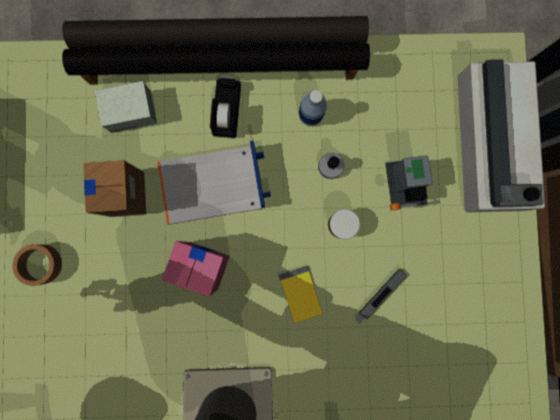

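```bash
cat > h.py <<'E'
import numpy as np,cv2
def load(n): return dict(np.load(n+".npz"))
def cloud(s):
    z=s["z_map"].astype(float);K=s["intrinsics"]
    v,u=np.mgrid[:z.shape[0],:z.shape[1]]
    P=np.stack([(u-K[0,2])/K[0,0]*z,(v-K[1,2])/K[1,1]*z,z],-1)
    W=(P-s["t"])@s["R"]
    W[z==0]=np.nan
    return W
def rect(W,m):
    p=W[m][:,:2].astype(np.float32); return cv2.minAreaRect(p)
E
python3 - <<'E'
from h import *
s=load("top0");W=cloud(s)
img=s["pixels"]
c=img[130:250,70:430][:,:,::-1]
cv2.imwrite("pics/crop1.png",cv2.resize(c,None,fx=2.2,fy=2.2,interpolation=cv2.INTER_CUBIC))
for n,(u,v) in dict(carton=(113,188),box_orangeNear=(162,180),bedmid=(212,183),fence=(258,178),knob=(333,162),roller=(395,207),timer=(418,170),bench=(300,250),disc=(322,172),pink=(196,268),jar=(344,224)).items():
    print(n,np.round(W[v,u],1),img[v,u])
E
```

```text
carton [542.3 225.8 159.4] [122  88  56]
box_orangeNear [578.9 153.2  13.6] [91 57 42]
bedmid [568.2  28.   14.9] [149 147 144]
fence [569.3 -89.5  75.2] [19 41 83]
knob [ 603.  -269.5   80.2] [19 16 19]
roller [ 489.6 -406.6  105.9] [161  87  25]
timer [ 574.9 -464.1  107.1] [38 82 49]
bench [ 394.6 -189.4   -0.8] [150 156 108]
disc [ 587.3 -248.    30.1] [103 102 104]
pink [363.6  46.6 161. ] [165  96 119]
jar [ 454.7 -292.5   67.4] [163 166 157]
```

View pics/crop1.png

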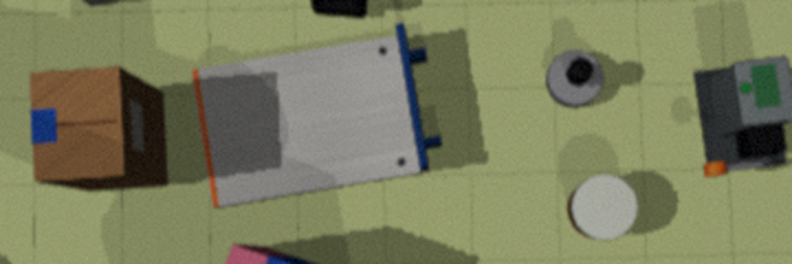

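```bash
python3 - <<'E'
from h import *
s=load("top0");W=cloud(s);img=s["pixels"].astype(int)
z=W[...,2];x=W[...,0];y=W[...,1]
def big(m):
    n,l,st,_=cv2.connectedComponentsWithStats(m.astype(np.uint8)); i=1+np.argmax(st[1:,4]); return l==i
def rep(n,m):
    m=big(m); r=rect(W,m); print(n,m.sum(),np.round(np.nanmean(W[m],0),1),np.round(r[0],1),np.round(r[1],1),round(r[2],1)); return cv2.boxPoints(r)
reg=lambda a,b,c,d:(x>a)&(x<b)&(y>c)&(y<d)
rep("carton",reg(450,650,160,320)&(z>150)&(z<170))
rep("pink",reg(250,450,-30,150)&(z>150)&(z<170))
bd=rep("bed",reg(450,700,-115,175)&(z>10)&(z<20)); print(bd)
rep("fence",reg(450,700,-150,-40)&(z>68)&(z<80))
rep("knob",reg(550,650,-320,-220)&(z>74)&(z<84))
rep("disc",reg(550,650,-320,-220)&(z>24)&(z<36))
org=(img[...,0]>img[...,1]*1.5)&(img[...,0]>img[...,2]*1.8)&(img[...,0]>110)
rep("roller",reg(440,540,-450,-370)&(z>90)&org)
rep("timer",reg(480,640,-540,-380)&(z>90)&(z<125))
b=(img[...,2]>img[...,0]*1.8)&(z>150)&reg(450,650,200,320)
rep("strip",b)
for n,m in (("jar",reg(400,520,-340,-240)&(z>40)),("spray",reg(640,800,-320,-180)&(z>30)),("tape",reg(650,800,-60,60)&(z>30)),("labelbox",reg(640,800,120,300)&(z>30)),("ring",reg(300,460,280,450)&(z>20))):
    rep(n,m);print(np.nanmax(z[m]))
# carton lower extents: side
m=reg(450,650,100,320)&(z>20)&(z<150); print("carton side",np.nanmin(y[m]),np.nanmax(y[m]),np.nanmin(x[m]),np.nanmax(x[m]))
for n in("scene",):
    s=load(n+"0");W=cloud(s);img=s["pixels"].astype(int);x,y,z=W[...,0],W[...,1],W[...,2]
    org=(img[...,0]>img[...,1]*1.5)&(img[...,0]>img[...,2]*1.8)&(img[...,0]>110)
    rep("roller",reg(440,540,-450,-370)&(z>80)&org)
    rep("knob",reg(550,650,-320,-220)&(z>74)&(z<84))
    rep("carton",reg(450,650,160,320)&(z>155)&(z<170))
    m=(reg(440,640,-540,-370)&(z>3))
    print(W[big(m)].min(0))
E
```

```text
carton 2134 [546.1 242.8 159.4] [546.8 243.9] [110.6  91.6] 2.1
pink 2135 [362.5  55.  159.4] [362.5  55.6] [110.4  90.7] 69.5
bed 5853 [563.1  37.6  14.5] [563.9  36.2] [161.2 243.3] 8.6
[[466.08737 144.54208]
 [502.28903 -96.0743 ]
 [661.7073  -72.08923]
 [625.5056  168.52716]]
fence 274 [580.7 -86.7  74.4] [581.2 -86.6] [158.9   9.9] 8.3
knob 88 [ 604.3 -270.9   78.8] [ 603.6 -272.1] [24.2 23.9] 88.3
disc 371 [ 602.4 -269.7   29.1] [ 604.6 -271.3] [60.8 61.4] 87.6
roller 48 [ 491.3 -405.4  103.3] [ 491.1 -407. ] [20.  11.9] 88.3
timer 830 [ 570.4 -459.8  108.2] [ 569.8 -462.4] [74.5 61.4] 4.9
strip 159 [546.2 276.7 159.8] [546.5 277.2] [33.  24.6] 8.4
jar 709 [ 454.7 -293.4   65.2] [ 454.9 -294.2] [71.5 67.5] 88.2
71.0868915155893
spray 729 [ 730.1 -222.2  102.8] [ 737.9 -224.7] [63.8 56.7] 74.1
153.6792091475472
tape 675 [724.4  -8.   68.5] [730.1  -7.3] [61.3 80.9] 83.3
90.19118021935736
labelbox 2040 [752.  232.3  66.2] [758.4 234.7] [ 90.9 120.6] 10.6
76.32854482673334
ring 428 [377.1 421.7  39.3] [374.9 427. ] [44.1 97. ] 89.4
50.22680883071468
carton side 112.30467398792948 285.8995203707049 475.1362729920374 615.8136044124196
roller 60 [ 495.4 -406.8   99.2] [ 494.2 -407.2] [13.7 18.1] 0.9
knob 85 [ 608.1 -272.1   77.8] [ 607.8 -272.6] [25.3 24.4] 88.5
carton 1771 [552.3 243.  158.9] [549.2 243.8] [113.7  91.6] 2.8
[ 485.5115036  -507.71582783    3.00499234]
```

```bash
cat >> h.py <<'E'
from scipy.spatial.transform import Rotation as Ro
O=np.array([564.,32.4]);YAW=8.5
def st2w(x,y):
    c,s=np.cos(np.radians(YAW)),np.sin(np.radians(YAW)); return O+x*np.array([c,s])+y*np.array([-s,c])
def w2st(p):
    c,s=np.cos(np.radians(YAW)),np.sin(np.radians(YAW)); d=np.asarray(p)[:2]-O; return np.array([c*d[0]+s*d[1],-s*d[0]+c*d[1]])
def rot(yaw,tilt,flip=0):  # tool y along station-like x (yaw), tilt: fingers lead toward -y
    return Ro.from_euler('xyz',[180,0,yaw+90+flip],degrees=True)*Ro.from_rotvec([0,-np.radians(tilt),0])
def plan(pos,R):
    from bench import sense
    s=sense(); Rc=Ro.from_euler('xyz',s["tcp_rot"],degrees=True)
    t=Rc.inv().apply(np.array(pos)-s["tool_pos"])/150
    a=(Rc.inv()*R).as_rotvec(degrees=True)/45
    print("t",np.round(t,3),"a",np.round(a,3),"time",round(s["time"],2),"st",np.round(w2st(s["tool_pos"]),1),"z",round(s["tool_pos"][2],1),"F",np.round(s["ft_force"],1),"q",np.round(s["joint_pos"]))
E
python3 - <<'E'
from h import *
print(rot(8.5,0).as_matrix().round(2),rot(8.5,40).as_matrix().round(2))
plan([*st2w(14.5,389),270],rot(8.5,40))
E
```

```text
[[-0.15  0.99  0.  ]
 [ 0.99  0.15  0.  ]
 [ 0.    0.   -1.  ]] [[-0.11  0.99  0.1 ]
 [ 0.76  0.15 -0.64]
 [-0.64  0.   -0.77]]
t [-1.948  0.012  0.891] a [ 0.434 -0.814  1.198] time 0.1 st [-229.3  550. ] z 403.8 F [-0.5  0.3  0.3] q [60.  8. 85.  0. 87. -5.]
```

```bash
python3 -m jog '[{"tx":-0.24,"tz":0,"ax":0.04,"ay":-0.08,"az":0.12,"hand":1},{"tx":-0.48,"ax":0.08,"ay":-0.16,"az":0.24,"hand":1},{"tx":-0.72,"ax":0.13,"ay":-0.24,"az":0.36,"hand":1},{"tx":-0.96,"ax":0.17,"ay":-0.32,"az":0.48,"hand":1},{"tx":-1,"ax":0.21,"ay":-0.4,"az":0.59,"hand":1}]'
python3 - <<'E'
from h import *
plan([*st2w(14.5,389),270],rot(8.5,40))
E
```

```text
t [-1.948  0.012  0.891] a [ 0.434 -0.814  1.198] time 0.1 st [-229.3  550. ] z 403.8 F [-0.5  0.3  0.3] q [60.  8. 85.  0. 87. -5.]invalid input at $[0]: expected keys tx, ty, tz, ax, ay, az, hand
```

All keys are required.

```bash
python3 -m jog '[{"tx":-0.24,"ty":0,"tz":0,"ax":0.04,"ay":-0.08,"az":0.12,"hand":1},{"tx":-0.48,"ty":0,"tz":0,"ax":0.08,"ay":-0.16,"az":0.24,"hand":1},{"tx":-0.72,"ty":0,"tz":0,"ax":0.13,"ay":-0.24,"az":0.36,"hand":1},{"tx":-0.96,"ty":0,"tz":0,"ax":0.17,"ay":-0.32,"az":0.48,"hand":1},{"tx":-1,"ty":0,"tz":0,"ax":0.21,"ay":-0.4,"az":0.59,"hand":1}]'
python3 - <<'E'
from h import *
plan([*st2w(14.5,389),270],rot(8.5,40))
E
```

```text
time: 0.52
tool_pos: [395.9, 475.9, 404.4]
tcp_rot: [-174.9, 19.8, 128.3]
ft_force: [-0.4, 1.2, 0.5]
finger_gap: 85.3
t [-0.461  0.518  1.076] a [ 0.221 -0.411  0.595] time 0.52 st [-100.7  463.5] z 404.4 F [-0.4  1.2  0.5] q [ 51.  16.  77. -18.  97.  13.]
```

```bash
python3 -m jog '[{"tx":-0.1,"ty":0.12,"tz":0.2,"ax":0.04,"ay":-0.08,"az":0.12,"hand":1},{"tx":-0.2,"ty":0.24,"tz":0.4,"ax":0.08,"ay":-0.16,"az":0.24,"hand":1},{"tx":-0.3,"ty":0.36,"tz":0.6,"ax":0.13,"ay":-0.24,"az":0.36,"hand":1},{"tx":-0.4,"ty":0.46,"tz":0.8,"ax":0.17,"ay":-0.32,"az":0.48,"hand":1},{"tx":-0.46,"ty":0.52,"tz":1,"ax":0.22,"ay":-0.41,"az":0.6,"hand":1}]'
python3 - <<'E'
from h import *
plan([*st2w(14.5,389),155],rot(8.5,40))
E
```

```text
time: 0.93
tool_pos: [517.0, 426.5, 279.2]
tcp_rot: [179.9, 39.8, 98.5]
ft_force: [-0.2, 0.4, -0.0]
finger_gap: 85.6
t [0.491 0.017 0.669] a [ 0.003 -0.004 -0.001] time 0.93 st [ 11.7 396.7] z 279.2 F [-0.2  0.4 -0. ] q [ 44.  36.  68. -32. 100.  36.]
```

```bash
python3 -m jog '[{"tx":0.16,"ty":0.01,"tz":0.22,"ax":0,"ay":0,"az":0,"hand":1},{"tx":0.32,"ty":0.02,"tz":0.44,"ax":0,"ay":0,"az":0,"hand":1},{"tx":0.49,"ty":0.02,"tz":0.67,"ax":0,"ay":0,"az":0,"hand":1},{"tx":0.49,"ty":0.02,"tz":0.67,"ax":0,"ay":0,"az":0,"hand":1}]'
python3 - <<'E'
from h import *
from bench import snapshot
plan([*st2w(14.5,330),155],rot(8.5,40))
for n in ("scene","top"):
    s=snapshot(n); cv2.imwrite(f"pics/{n}1.png",cv2.resize(s["pixels"][:,:,::-1],(800,600)) if n=="scene" else s["pixels"][:,:,::-1])
E
```

```text
time: 1.27
tool_pos: [515.7, 416.8, 144.5]
tcp_rot: [-178.8, 40.1, 99.5]
ft_force: [-2.1, -0.8, -1.6]
finger_gap: 85.3
t [-0.338  0.034  0.192] a [-0.011  0.002  0.017] time 1.27 st [  9.  387.3] z 144.5 F [-2.1 -0.8 -1.6] q [ 43.  44.  71. -32.  91.  41.]
```

View pics/scene1.png

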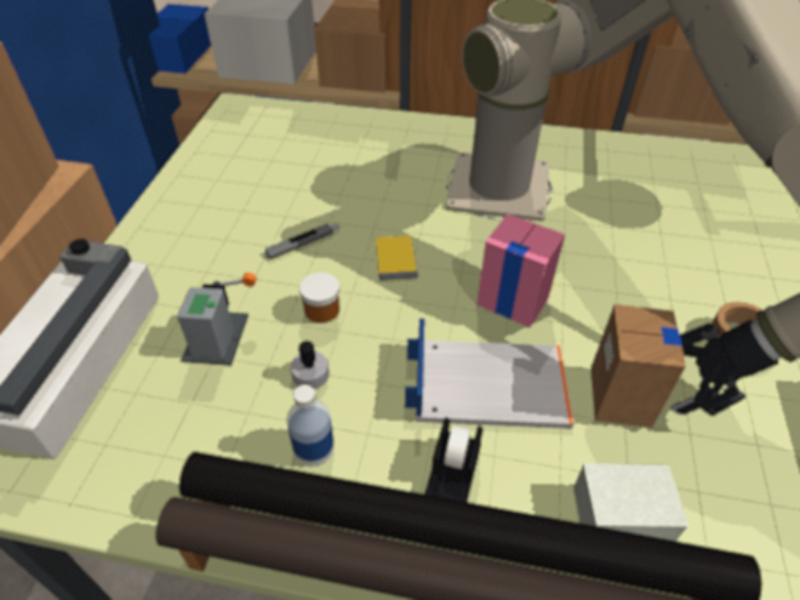

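View pics/top1.png

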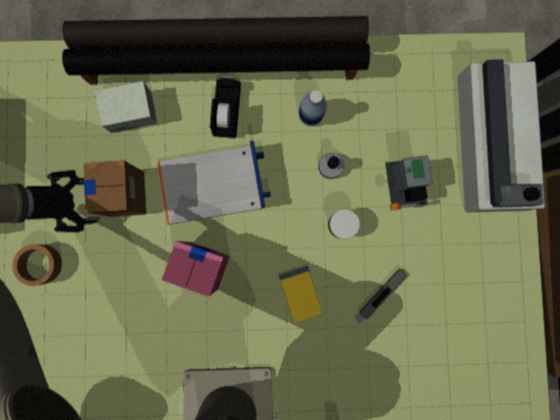

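```bash
python3 - <<'E'
from h import *
from bench import snapshot
plan([*st2w(14.5,385),158],rot(8.5,40))
s=snapshot("top");W=cloud(s);print(np.round(W[180,82]),np.round(W[220,92]))
for p in([531,315,30],[546.8,243.9,0],[546.8,243.9,160]):
    c=s["R"]@np.array(p)+s["t"]; q=s["intrinsics"]@c; print(q[:2]/q[2])
z=W[...,2];m=(W[...,0]>440)&(W[...,0]<640)&(W[...,1]>262)&(W[...,1]<320)&(z>5)&(z<80)
print(np.round(W[m][::8]))
cv2.imwrite("pics/c2.png",cv2.resize(s["pixels"][150:240,40:160,::-1],None,fx=6,fy=6,interpolation=cv2.INTER_CUBIC))
E
```

```text
t [-0.042  0.017 -0.002] a [-0.002 -0.003  0.01 ] time 1.37 st [ 11.8 389.6] z 153.8 F [ 0.2 -0.   1.2] q [ 43.  44.  70. -32.  91.  41.]
[576. 334.  60.] [480. 315.  46.]
[ 94.55712261 199.87150549]
[127.39845031 194.13926819]
[104.57097898 186.13744147]
[[490. 286.  74.]
 [490. 269.  67.]
 [490. 307.  42.]
 [490. 274.  25.]
 [487. 318.  57.]
 [488. 305.  39.]
 [485. 307.  47.]
 [483. 313.  45.]
 [480. 315.  46.]
 [478. 313.  45.]
 [476. 316.  38.]]
```

View pics/c2.png

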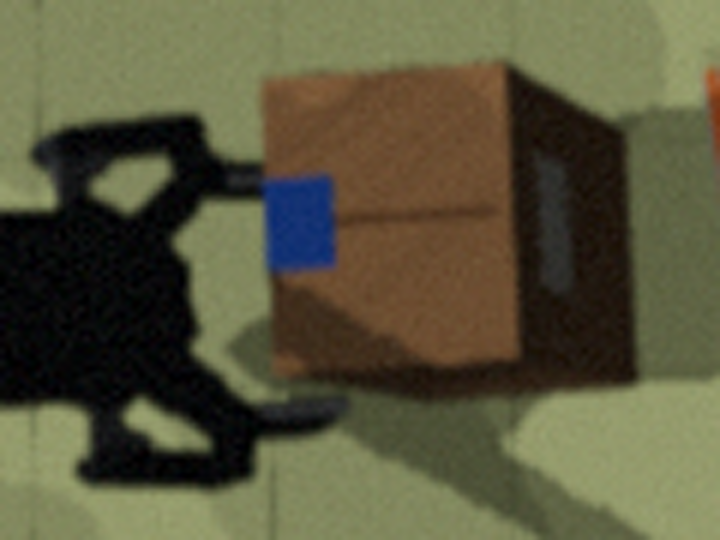

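```bash
python3 -m jog '[{"tx":0.08,"ty":0.05,"tz":-0.06,"ax":0,"ay":0,"az":0.01,"hand":0.6},{"tx":0.08,"ty":0.05,"tz":-0.06,"ax":0,"ay":0,"az":0.01,"hand":0.6},{"tx":0.08,"ty":0.05,"tz":-0.06,"ax":0,"ay":0,"az":0.01,"hand":0.6},{"tx":0.08,"ty":0.05,"tz":-0.06,"ax":0,"ay":0,"az":0.01,"hand":0.6}]'
python3 - <<'E'
from h import *
from bench import snapshot
plan([*st2w(19,340),155],rot(8.5,40))
s=snapshot("top")
cv2.imwrite("pics/c3.png",cv2.resize(s["pixels"][150:240,40:160,::-1],None,fx=5,fy=5,interpolation=cv2.INTER_CUBIC))
E
```

```text
time: 1.75
tool_pos: [524.9, 437.3, 158.5]
tcp_rot: [179.4, 39.5, 98.1]
ft_force: [0.2, -0.1, 0.4]
finger_gap: 51.7
t [-0.326 -0.015  0.299] a [ 0.008 -0.011 -0.006] time 1.75 st [ 21.2 406.2] z 158.5 F [ 0.2 -0.1  0.4] q [ 44.  46.  67. -32.  92.  41.]
```

View pics/c3.png

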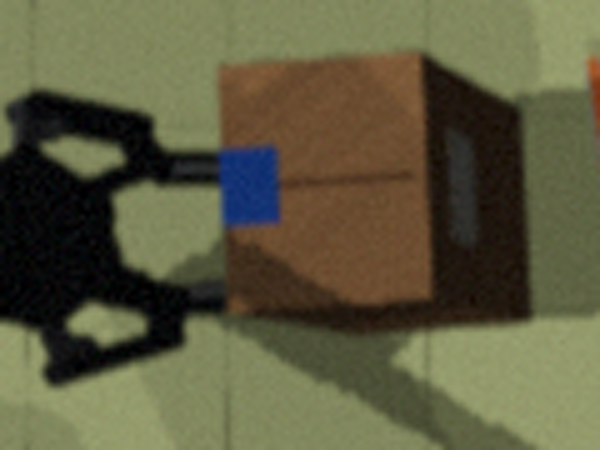

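```bash
python3 -m jog '[{"tx":-0.05,"ty":0.02,"tz":0.05,"ax":0,"ay":0,"az":0,"hand":0.6},{"tx":-0.1,"ty":0.04,"tz":0.09,"ax":0,"ay":0,"az":0,"hand":0.6},{"tx":-0.15,"ty":0.04,"tz":0.13,"ax":0,"ay":0,"az":0,"hand":0.6},{"tx":-0.2,"ty":0.04,"tz":0.17,"ax":0,"ay":0,"az":0,"hand":0.6},{"tx":-0.23,"ty":0.04,"tz":0.2,"ax":0,"ay":0,"az":0,"hand":0.6}]'
python3 - <<'E'
from h import *
from bench import snapshot
plan([*st2w(24,330),152],rot(8.5,40))
s=snapshot("top")
cv2.imwrite("pics/c4.png",cv2.resize(s["pixels"][140:240,40:190,::-1],None,fx=5,fy=5,interpolation=cv2.INTER_CUBIC))
W=cloud(s);z=W[...,2]
m=(W[...,0]>450)&(W[...,0]<650)&(W[...,1]>120)&(W[...,1]<320)&(z>150)&(z<168)
r=rect(W,m);print(w2st(r[0]),r)
E
```

```text
time: 2.22
tool_pos: [537.2, 390.5, 154.4]
tcp_rot: [179.7, 39.7, 98.2]
ft_force: [-1.2, 4.6, 3.5]
finger_gap: 51.1
t [-0.134 -0.016  0.132] a [ 0.002 -0.008 -0.005] time 2.22 st [ 26.4 358.2] z 154.4 F [-1.2  4.6  3.5] q [ 41.  43.  72. -33.  89.  40.]
[ 16.89217145 197.64153131] ((551.4933471679688, 230.367431640625), (110.06473541259766, 93.26277923583984), 6.806199073791504)
```

View pics/c4.png

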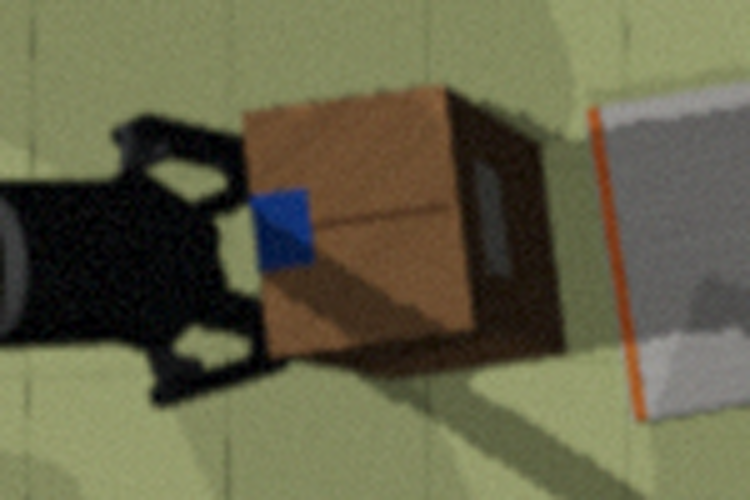

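```bash
python3 -m jog '[{"tx":-0.04,"ty":-0.01,"tz":0.035,"ax":0,"ay":0,"az":0,"hand":0.6},{"tx":-0.08,"ty":-0.01,"tz":0.07,"ax":0,"ay":0,"az":0,"hand":0.6},{"tx":-0.12,"ty":-0.01,"tz":0.1,"ax":0,"ay":0,"az":0,"hand":0.6},{"tx":-0.14,"ty":-0.01,"tz":0.12,"ax":0,"ay":0,"az":0,"hand":0.6},{"tx":-0.15,"ty":-0.01,"tz":0.125,"ax":0,"ay":0,"az":0,"hand":0.6}]'
python3 - <<'E'
from h import *
from bench import snapshot
plan([*st2w(24,330),152],rot(8.5,40))
s=snapshot("top")
W=cloud(s);z=W[...,2]
m=(W[...,0]>450)&(W[...,0]<650)&(W[...,1]>120)&(W[...,1]<320)&(z>150)&(z<168)
r=rect(W,m);print(w2st(r[0]),r)
plan([*st2w(24,330),152],rot(8.5,40))
E
```

```text
time: 2.68
tool_pos: [539.8, 362.2, 154.1]
tcp_rot: [179.7, 39.7, 98.3]
ft_force: [1.0, 5.1, -0.1]
finger_gap: 51.3
t [ 0.01  -0.006  0.01 ] a [ 0.003 -0.008 -0.004] time 2.68 st [ 24.9 329.8] z 154.1 F [ 1.   5.1 -0.1] q [ 39.  40.  76. -34.  87.  39.]
[ 17.01545857 206.41415655] ((550.318603515625, 239.06192016601562), (110.98181915283203, 166.10804748535156), 8.153833389282227)
t [ 0.009 -0.006  0.01 ] a [ 0.003 -0.008 -0.004] time 2.73 st [ 24.9 329.9] z 154.1 F [0.2 0.7 0.1] q [ 39.  40.  76. -34.  87.  39.]
```

```bash
cat >> h.py <<'E'
def look(tag,box=(140,240,40,190),f=5,name="top"):
    from bench import snapshot
    s=snapshot(name);a,b,c,d=box
    cv2.imwrite(f"pics/{tag}.png",cv2.resize(s["pixels"][a:b,c:d,::-1],None,fx=f,fy=f,interpolation=cv2.INTER_CUBIC))
    return s,cloud(s)
E
python3 - <<'E'
from h import *
s,W=look("c5");z=W[...,2]
m=(W[...,0]>450)&(W[...,0]<650)&(W[...,1]>120)&(W[...,1]<320)&(z>156)&(z<164)&(s["pixels"].astype(int)[...,0]>s["pixels"].astype(int)[...,2]+20)
r=rect(W,m);print(w2st(r[0]),r)
E
```

```text
[ 17.12220847 169.40797361] ((555.89404296875, 202.47799682617188), (110.57362365722656, 91.44189453125), 8.37548542022705)
```

View pics/c5.png

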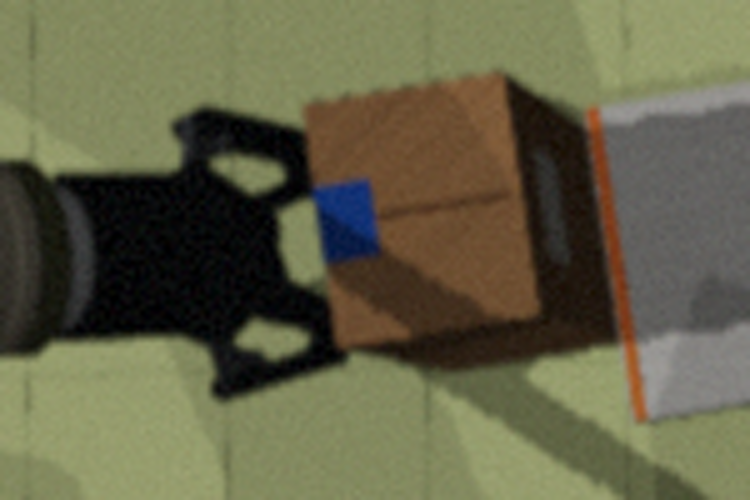

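```bash
python3 -m jog '[{"tx":0.08,"ty":0,"tz":-0.06,"ax":0,"ay":0,"az":0,"hand":0.6},{"tx":0.08,"ty":0,"tz":-0.06,"ax":0,"ay":0,"az":0,"hand":0.6},{"tx":-0.08,"ty":0,"tz":-0.26,"ax":0,"ay":0,"az":0,"hand":0.6},{"tx":-0.26,"ty":0,"tz":-0.47,"ax":0,"ay":0,"az":0,"hand":0.6},{"tx":-0.31,"ty":0,"tz":-0.53,"ax":0,"ay":0,"az":0,"hand":0.6}]'
python3 - <<'E'
from h import *
plan([*st2w(24,260),244],rot(8.5,40))
s,W=look("c6")
E
```

```text
time: 3.2
tool_pos: [538.6, 378.3, 251.3]
tcp_rot: [179.2, 39.6, 98.0]
ft_force: [1.3, 1.0, 2.5]
finger_gap: 51.4
t [-0.41  -0.014  0.402] a [ 0.01  -0.009 -0.009] time 3.2 st [ 26.  345.8] z 251.3 F [1.3 1.  2.5] q [ 40.  34.  73. -33.  95.  35.]
```

View pics/c6.png

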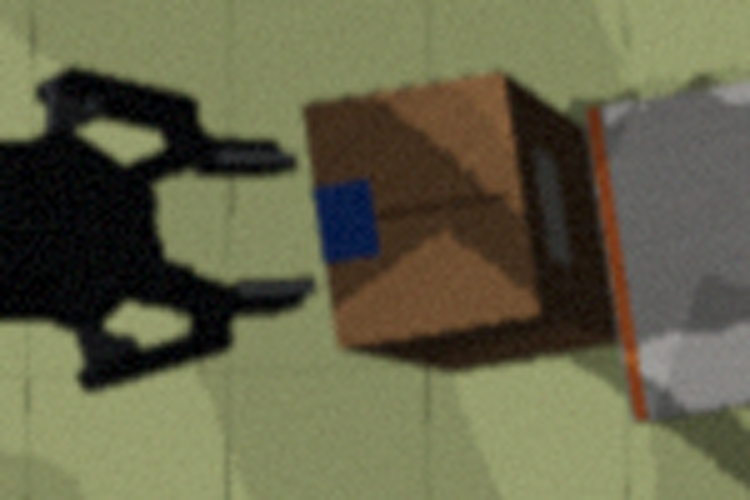

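```bash
python3 -m jog '[{"tx":-0.04,"ty":0,"tz":0.07,"ax":0,"ay":0,"az":0,"hand":0.6},{"tx":-0.09,"ty":0,"tz":0.11,"ax":0,"ay":0,"az":0,"hand":0.6},{"tx":-0.14,"ty":0,"tz":0.15,"ax":0,"ay":0,"az":0,"hand":0.6},{"tx":-0.19,"ty":0,"tz":0.2,"ax":0,"ay":0,"az":0,"hand":0.6},{"tx":-0.235,"ty":0,"tz":0.24,"ax":0,"ay":0,"az":0,"hand":0.6}]'
python3 - <<'E'
from h import *
plan([*st2w(24,230),244],rot(8.5,40))
s,W=look("c7")
E
```

```text
time: 3.67
tool_pos: [544.5, 327.0, 239.3]
tcp_rot: [179.7, 39.7, 98.3]
ft_force: [-1.7, 7.2, 10.6]
finger_gap: 51.3
t [-0.35  -0.001  0.25 ] a [ 0.003 -0.007 -0.003] time 3.67 st [ 24.2 294.3] z 239.3 F [-1.7  7.2 10.6] q [ 36.  31.  79. -35.  91.  34.]
```

View pics/c7.png

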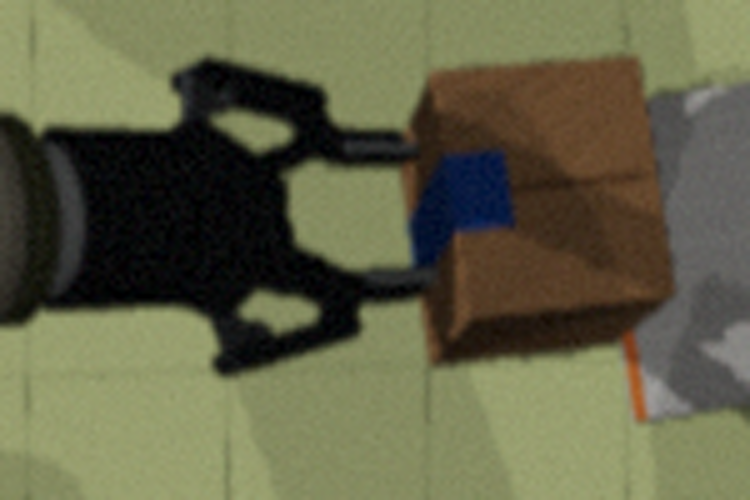

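```bash
python3 -m jog '[{"tx":-0.07,"ty":0,"tz":0.04,"ax":0,"ay":0,"az":0,"hand":0.6},{"tx":-0.14,"ty":0,"tz":0.09,"ax":0,"ay":0,"az":0,"hand":0.6},{"tx":-0.2,"ty":0,"tz":0.14,"ax":0,"ay":0,"az":0,"hand":0.6},{"tx":-0.27,"ty":0,"tz":0.19,"ax":0,"ay":0,"az":0,"hand":0.6},{"tx":-0.33,"ty":0,"tz":0.23,"ax":0,"ay":0,"az":0,"hand":0.6}]'
python3 - <<'E'
from h import *
plan([*st2w(24,230),244],rot(8.5,40))
s,W=look("c8",(120,260,40,300),3)
E
```

```text
time: 4.13
tool_pos: [553.0, 266.4, 243.1]
tcp_rot: [179.9, 39.7, 98.4]
ft_force: [0.3, 1.1, -0.1]
finger_gap: 51.3
t [-0.02   0.002  0.008] a [-0.    -0.006 -0.002] time 4.13 st [ 23.7 233. ] z 243.1 F [ 0.3  1.1 -0.1] q [ 31.  27.  85. -36.  87.  31.]
```

View pics/c8.png

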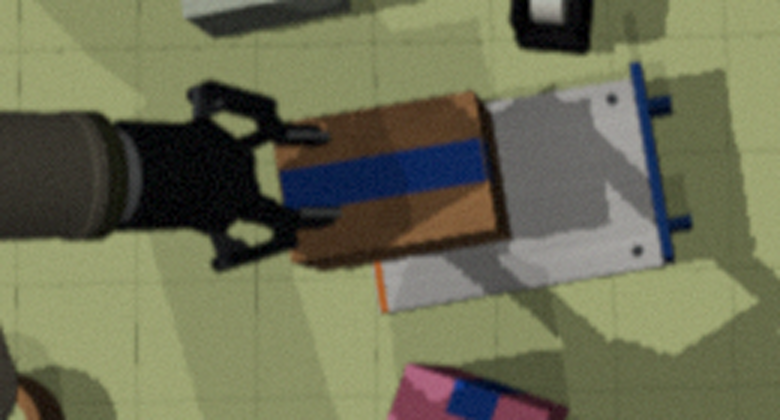

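```bash
python3 -m jog '[{"tx":0.15,"ty":0,"tz":-0.13,"ax":0,"ay":0,"az":0,"hand":0.6},{"tx":0.31,"ty":0,"tz":-0.26,"ax":0,"ay":0,"az":0,"hand":0.6},{"tx":0.46,"ty":0,"tz":-0.39,"ax":0,"ay":0,"az":0,"hand":0.6},{"tx":0.46,"ty":0,"tz":-0.39,"ax":0,"ay":0,"az":0,"hand":0.6}]'
python3 - <<'E'
from h import *
plan([*st2w(17,330),174],rot(8.5,40))
s,W=look("c9",(120,260,40,300),3);z=W[...,2]
I=s["pixels"].astype(int)
m=(W[...,0]>450)&(W[...,0]<680)&(W[...,1]>-80)&(W[...,1]<200)&(z>90)&(z<130)
n,l,st,_=cv2.connectedComponentsWithStats(m.astype(np.uint8));m=l==1+np.argmax(st[1:,4])
r=rect(W,m);print(w2st(r[0]),r,np.percentile(z[m],[2,50,98]))
P=W[m];A=np.c_[P[:,:2]-P[:,:2].mean(0),np.ones(len(P))];print(np.linalg.lstsq(A,P[:,2],rcond=None)[0])
E
```

```text
time: 4.52
tool_pos: [538.8, 361.9, 245.2]
tcp_rot: [179.7, 39.6, 98.5]
ft_force: [1.3, 0.3, -0.1]
finger_gap: 51.5
t [ 0.304 -0.047  0.364] a [ 0.006 -0.01  -0.   ] time 4.52 st [ 23.7 329.6] z 245.2 F [ 1.3  0.3 -0.1] q [ 39.  33.  75. -34.  93.  35.]
[17.4103612  85.33522592] ((568.6057739257812, 119.37130737304688), (110.91692352294922, 160.98858642578125), 8.537128448486328) [ 99.16394855 104.58288342 108.64553753]
[6.44661002e-03 3.49851254e-03 1.04437913e+02]
```

View pics/c9.png

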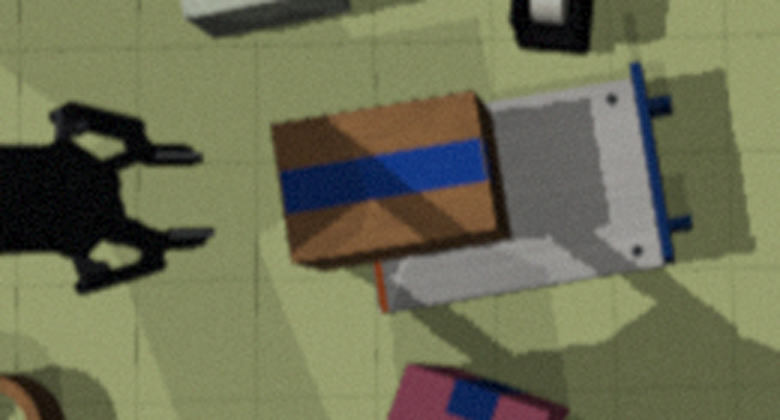

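```bash
python3 -m jog '[{"tx":0.15,"ty":0,"tz":0.18,"ax":0,"ay":0,"az":0,"hand":0.6},{"tx":0.3,"ty":0,"tz":0.36,"ax":0,"ay":0,"az":0,"hand":0.6},{"tx":0.3,"ty":0,"tz":0.36,"ax":0,"ay":0,"az":0,"hand":0.6},{"tx":0.22,"ty":0,"tz":0.43,"ax":0,"ay":0,"az":0,"hand":0.6},{"tx":0.15,"ty":0,"tz":0.49,"ax":0,"ay":0,"az":0,"hand":0.6}]'
python3 - <<'E'
from h import *
plan([*st2w(23,170),174],rot(8.5,40))
E
```

```text
time: 4.98
tool_pos: [544.5, 327.7, 174.6]
tcp_rot: [179.9, 39.8, 98.4]
ft_force: [1.3, -0.8, 0.9]
finger_gap: 51.2
t [-0.638 -0.009  0.536] a [ 0.002 -0.005 -0.002] time 4.98 st [ 24.4 295. ] z 174.6 F [ 1.3 -0.8  0.9] q [ 36.  36.  80. -35.  86.  37.]
```

```bash
python3 -m jog '[{"tx":-0.07,"ty":0,"tz":0.06,"ax":0,"ay":0,"az":0,"hand":0.6},{"tx":-0.15,"ty":0,"tz":0.125,"ax":0,"ay":0,"az":0,"hand":0.6},{"tx":-0.23,"ty":0,"tz":0.19,"ax":0,"ay":0,"az":0,"hand":0.6},{"tx":-0.31,"ty":0,"tz":0.26,"ax":0,"ay":0,"az":0,"hand":0.6},{"tx":-0.37,"ty":0,"tz":0.31,"ax":0,"ay":0,"az":0,"hand":0.6}]'
python3 - <<'E'
from h import *
plan([*st2w(23,161),174],rot(8.5,40))
s,W=look("c10",(120,260,40,300),3);z=W[...,2]
E
```

```text
time: 5.4
tool_pos: [556.0, 255.6, 175.6]
tcp_rot: [179.6, 39.6, 98.2]
ft_force: [-1.2, 4.9, 2.9]
finger_gap: 51.5
t [-0.306 -0.013  0.267] a [ 0.004 -0.008 -0.005] time 5.4 st [ 25.1 221.9] z 175.6 F [-1.2  4.9  2.9] q [ 31.  31.  86. -37.  82.  34.]
```

View pics/c10.png

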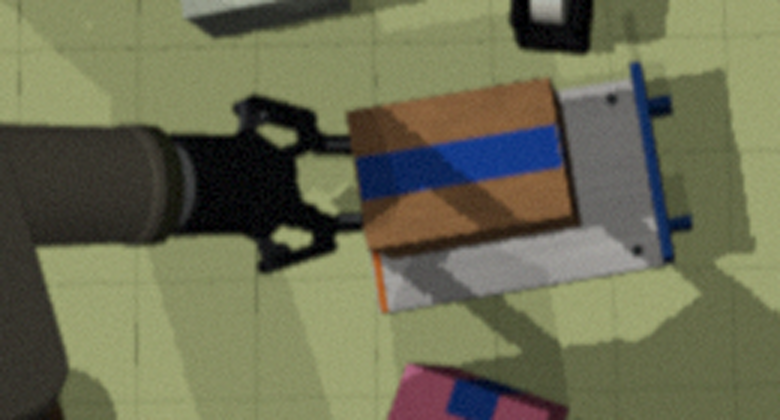

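```bash
python3 -m jog '[{"tx":-0.06,"ty":0,"tz":0.05,"ax":0,"ay":0,"az":0,"hand":0.6},{"tx":-0.12,"ty":0,"tz":0.1,"ax":0,"ay":0,"az":0,"hand":0.6},{"tx":-0.18,"ty":0,"tz":0.15,"ax":0,"ay":0,"az":0,"hand":0.6},{"tx":-0.22,"ty":0,"tz":0.185,"ax":0,"ay":0,"az":0,"hand":0.6},{"tx":-0.24,"ty":0,"tz":0.2,"ax":0,"ay":0,"az":0,"hand":0.6}]'
python3 - <<'E'
from h import *
plan([*st2w(23,161),174],rot(8.5,40))
E
```

```text
time: 5.87
tool_pos: [562.6, 210.1, 174.8]
tcp_rot: [179.7, 39.7, 98.2]
ft_force: [-0.6, 5.0, 2.4]
finger_gap: 51.0
t [-0.074 -0.012  0.068] a [ 0.004 -0.008 -0.005] time 5.87 st [ 24.9 176. ] z 174.8 F [-0.6  5.   2.4] q [ 27.  29.  90. -38.  79.  32.]
```

```bash
python3 -m jog '[{"tx":-0.025,"ty":0,"tz":0.02,"ax":0,"ay":0,"az":0,"hand":0.6},{"tx":-0.05,"ty":0,"tz":0.04,"ax":0,"ay":0,"az":0,"hand":0.6},{"tx":-0.07,"ty":0,"tz":0.06,"ax":0,"ay":0,"az":0,"hand":0.6},{"tx":-0.08,"ty":0,"tz":0.067,"ax":0,"ay":0,"az":0,"hand":0.6},{"tx":-0.08,"ty":0,"tz":0.067,"ax":0,"ay":0,"az":0,"hand":0.6}]'
python3 - <<'E'
from h import *
plan([*st2w(23,161),174],rot(8.5,40))
s,W=look("c11",(120,260,40,300),3);z=W[...,2]
m=(W[...,0]>450)&(W[...,0]<680)&(W[...,1]>-80)&(W[...,1]<200)&(z>98)&(z<110)&(s["pixels"].sum(2)>80)
n,l,st,_=cv2.connectedComponentsWithStats(m.astype(np.uint8));m=l==1+np.argmax(st[1:,4])
r=rect(W,m);print(w2st(r[0]),r)
E
```

```text
time: 6.28
tool_pos: [564.6, 195.2, 174.3]
tcp_rot: [179.7, 39.7, 98.3]
ft_force: [-0.2, 1.7, 0.1]
finger_gap: 51.4
t [ 0.002 -0.011  0.001] a [ 0.003 -0.007 -0.004] time 6.28 st [ 24.7 160.9] z 174.3 F [-0.2  1.7  0.1] q [ 25.  28.  91. -39.  78.  31.]
[ 18.09292432 -34.40941553] ((586.980224609375, 1.0428466796875), (111.10749816894531, 160.72564697265625), 8.289702415466309)
```

View pics/c11.png

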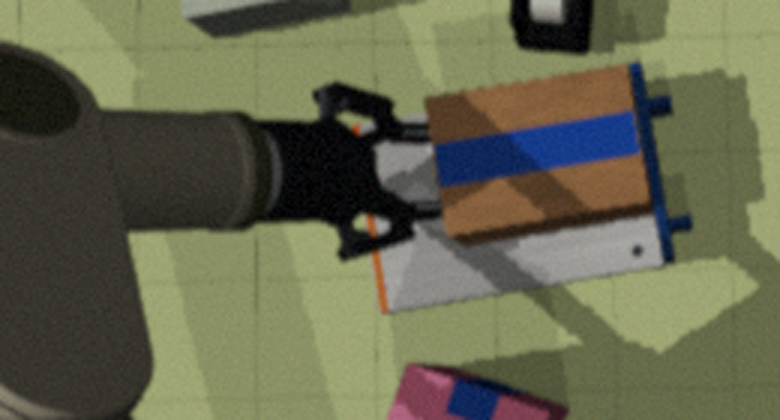

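```bash
python3 -m jog '[{"tx":-0.01,"ty":0,"tz":0.008,"ax":0,"ay":0,"az":0,"hand":0.6},{"tx":-0.015,"ty":0,"tz":0.013,"ax":0,"ay":0,"az":0,"hand":0.6},{"tx":-0.015,"ty":0,"tz":0.013,"ax":0,"ay":0,"az":0,"hand":0.6}]'
```

```text
time: 6.58
tool_pos: [564.9, 193.6, 174.4]
tcp_rot: [179.7, 39.5, 98.3]
ft_force: [-2.9, 10.0, 3.4]
finger_gap: 51.2
```

```bash
python3 -m jog '[{"tx":0.1,"ty":0,"tz":-0.09,"ax":0,"ay":0,"az":0,"hand":0.6},{"tx":0.3,"ty":0,"tz":-0.26,"ax":0,"ay":0,"az":0,"hand":0.6},{"tx":0.2,"ty":0,"tz":-0.5,"ax":0,"ay":0,"az":0,"hand":0.6},{"tx":0,"ty":0,"tz":-0.72,"ax":0,"ay":0,"az":0,"hand":1},{"tx":-0.16,"ty":0,"tz":-0.95,"ax":0,"ay":0,"az":0,"hand":1}]'
python3 - <<'E'
from h import *
plan([605,-50,340],rot(8.5,0))
s,W=look("c12",(120,260,40,300),3);z=W[...,2]
m=(W[...,0]>450)&(W[...,0]<680)&(W[...,1]>-80)&(W[...,1]<200)&(z>98)&(z<110)&(s["pixels"].sum(2)>80)
n,l,st,_=cv2.connectedComponentsWithStats(m.astype(np.uint8));m=l==1+np.argmax(st[1:,4])
r=rect(W,m);print(w2st(r[0]),r)
E
```

```text
time: 7.0
tool_pos: [553.0, 263.9, 294.9]
tcp_rot: [-179.9, 39.8, 98.6]
ft_force: [0.4, 0.8, 0.8]
finger_gap: 73.2
t [-1.822  0.032  1.127] a [-0.001  0.884  0.001] time 7.0 st [ 23.3 230.6] z 294.9 F [0.4 0.8 0.8] q [ 31.  23.  84. -36.  91.  28.]
[ 17.94993708 -35.47394054] ((586.9961547851562, -0.03112030029296875), (110.45100402832031, 160.2449951171875), 8.284707069396973)
```

View pics/c12.png

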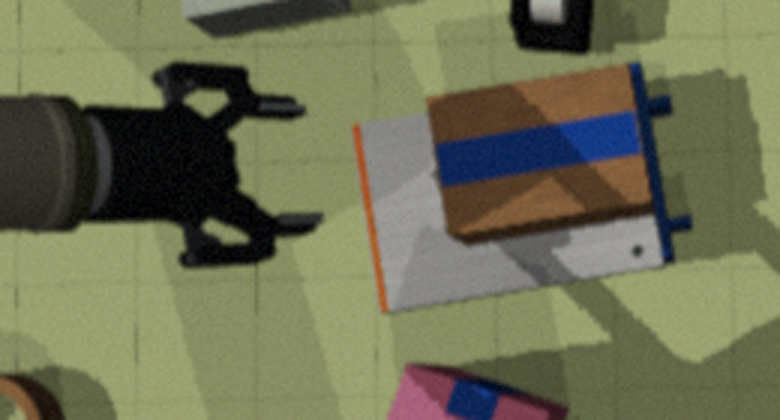

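```bash
python3 -m jog '[{"tx":-0.2,"ty":0,"tz":0,"ax":0,"ay":0.15,"az":0,"hand":1},{"tx":-0.4,"ty":0,"tz":0.05,"ax":0,"ay":0.3,"az":0,"hand":1},{"tx":-0.62,"ty":0,"tz":0.15,"ax":0,"ay":0.45,"az":0,"hand":1},{"tx":-0.82,"ty":0,"tz":0.3,"ax":0,"ay":0.6,"az":0,"hand":1},{"tx":-1,"ty":0,"tz":0.45,"ax":0,"ay":0.75,"az":0,"hand":1}]'
python3 - <<'E'
from h import *
plan([605,-50,340],rot(8.5,0))
E
```

```text
time: 7.47
tool_pos: [577.4, 105.6, 341.4]
tcp_rot: [179.5, 5.6, 98.5]
ft_force: [-0.6, -1.1, -0.5]
finger_gap: 85.4
t [-1.047  0.029  0.113] a [ 0.011  0.126 -0.   ] time 7.47 st [24.  70.4] z 341.4 F [-0.6 -1.1 -0.5] q [ 7.  8. 92. -6. 80. -0.]
```

```bash
python3 -m jog '[{"tx":-0.22,"ty":0,"tz":0.02,"ax":0,"ay":0.06,"az":0,"hand":1},{"tx":-0.48,"ty":0.01,"tz":0.05,"ax":0,"ay":0.12,"az":0,"hand":1},{"tx":-0.74,"ty":0.02,"tz":0.08,"ax":0,"ay":0.12,"az":0,"hand":1},{"tx":-1,"ty":0.03,"tz":0.1,"ax":0,"ay":0.12,"az":0,"hand":1},{"tx":-1,"ty":0.03,"tz":0.1,"ax":0.01,"ay":0.12,"az":0,"hand":1}]'
python3 - <<'E'
from h import *
plan([605,-200,340],rot(8.5,0))
E
```

```text
time: 7.88
tool_pos: [603.9, -48.5, 339.9]
tcp_rot: [-179.7, 0.7, 98.1]
ft_force: [-0.0, -0.0, 0.8]
finger_gap: 85.1
t [-1.001 -0.135  0.012] a [-0.006  0.015 -0.009] time 7.88 st [ 27.5 -85.9] z 339.9 F [-0.  -0.   0.8] q [ -9.  11.  89.  -1.  81. -17.]
```

```bash
python3 -m jog '[{"tx":-0.25,"ty":-0.03,"tz":0,"ax":0,"ay":0,"az":0,"hand":1},{"tx":-0.5,"ty":-0.07,"tz":0,"ax":0,"ay":0,"az":0,"hand":1},{"tx":-0.75,"ty":-0.1,"tz":0,"ax":0,"ay":0.01,"az":0,"hand":1},{"tx":-1,"ty":-0.14,"tz":0,"ax":0,"ay":0.015,"az":-0.01,"hand":1},{"tx":-1,"ty":-0.14,"tz":0,"ax":0,"ay":0.015,"az":-0.01,"hand":1}]'
python3 - <<'E'
from h import *
plan([605,-272,340],rot(8.5,0))
E
```

```text
time: 8.3
tool_pos: [603.9, -199.3, 341.0]
tcp_rot: [-179.7, -0.0, 98.6]
ft_force: [0.8, 1.2, 0.5]
finger_gap: 85.6
t [-0.48  -0.065  0.007] a [-0.007 -0.001  0.002] time 8.3 st [   5.2 -235. ] z 341.0 F [0.8 1.2 0.5] q [-23.  15.  83.  -0.  82. -31.]
```

```bash
python3 -m jog '[{"tx":-0.24,"ty":-0.03,"tz":0.05,"ax":0,"ay":0,"az":0,"hand":1},{"tx":-0.48,"ty":-0.065,"tz":0.1,"ax":0,"ay":0,"az":0,"hand":1},{"tx":-0.48,"ty":-0.065,"tz":0.25,"ax":0,"ay":0,"az":0,"hand":1},{"tx":-0.48,"ty":-0.065,"tz":0.33,"ax":0,"ay":0,"az":0,"hand":1},{"tx":-0.48,"ty":-0.065,"tz":0.33,"ax":0,"ay":0,"az":0,"hand":1}]'
python3 - <<'E'
from h import *
plan([605,-272,217],rot(8.5,0))
s,W=look("d1",(120,240,270,430),5)
s,W=look("d2",(180,330,130,300),4,"scene")
E
```

```text
time: 8.72
tool_pos: [604.7, -264.6, 286.9]
tcp_rot: [-179.4, -0.5, 98.8]
ft_force: [-0.9, 0.1, -0.3]
finger_gap: 85.2
t [-0.053 -0.     0.466] a [-0.013 -0.01   0.007] time 8.72 st [  -3.7 -299.7] z 286.9 F [-0.9  0.1 -0.3] q [-28.  21.  81.   0.  78. -37.]
```

View pics/d1.png

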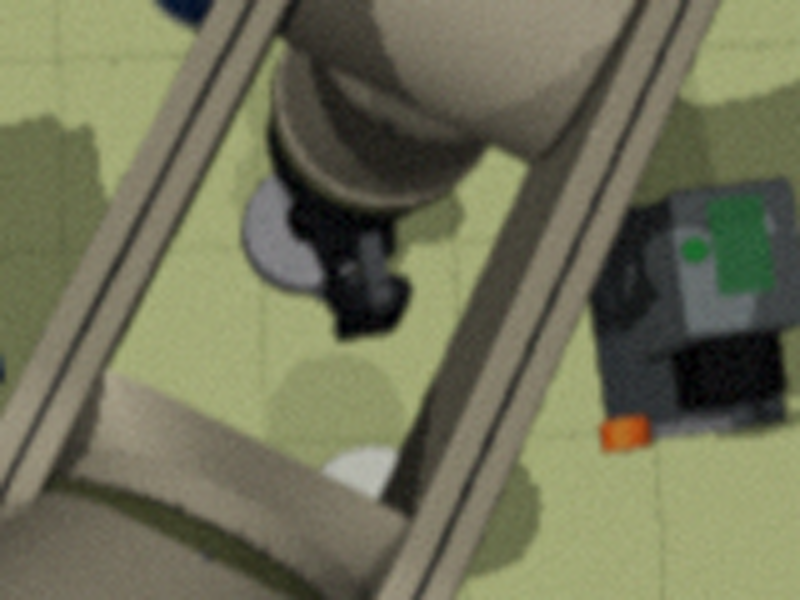

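View pics/d2.png

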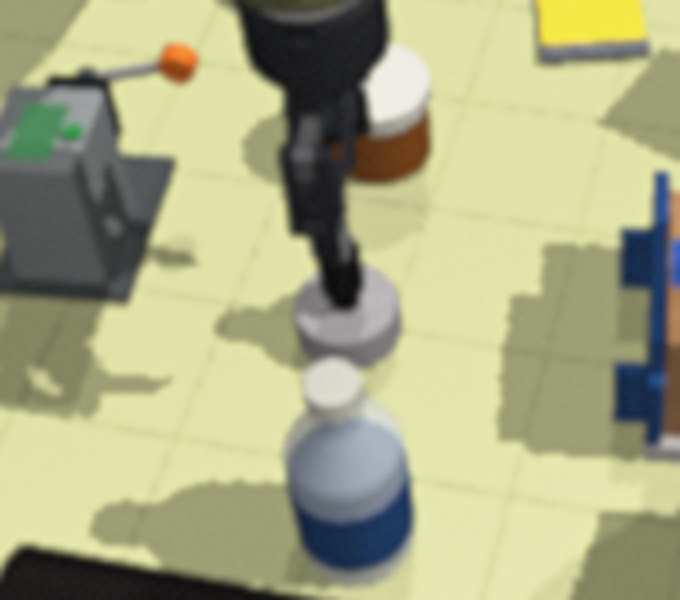

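```bash
python3 -c "
from h import *
plan([605,-272,217],rot(8.5,0))"; python3 -m jog '[{"tx":-0.02,"ty":0,"tz":0,"ax":0,"ay":0,"az":0,"hand":1},{"tx":-0.02,"ty":0,"tz":0,"ax":0,"ay":0,"az":0,"hand":1}]'; python3 -c "
from h import *
plan([605,-272,217],rot(8.5,0))"
```

```text
t [-0.053 -0.012  0.493] a [-0.008 -0.006  0.01 ] time 8.82 st [  -2.3 -299.5] z 290.9 F [0.2 0.3 0.7] q [-28.  21.  81.   0.  78. -37.]
time: 8.98
tool_pos: [607.4, -268.0, 293.7]
tcp_rot: [-179.9, -0.1, 99.0]
ft_force: [0.3, 0.9, -0.2]
finger_gap: 85.5
t [-0.024 -0.019  0.511] a [-0.003 -0.002  0.01 ] time 8.98 st [  -1.4 -303.5] z 293.7 F [ 0.3  0.9 -0.2] q [-28.  21.  81.  -0.  78. -37.]
```

```bash
python3 -m jog '[{"tx":-0.02,"ty":-0.01,"tz":0.12,"ax":0,"ay":0,"az":0.01,"hand":1},{"tx":-0.02,"ty":-0.01,"tz":0.25,"ax":0,"ay":0,"az":0.01,"hand":1},{"tx":-0.02,"ty":-0.01,"tz":0.38,"ax":0,"ay":0,"az":0.01,"hand":1},{"tx":-0.02,"ty":-0.01,"tz":0.48,"ax":0,"ay":0,"az":0.01,"hand":1},{"tx":-0.02,"ty":-0.01,"tz":0.5,"ax":0,"ay":0,"az":0.01,"hand":1}]'; python3 - <<'E'
from h import *
plan([605,-272,217],rot(8.5,0))
s,W=look("d3",(180,330,130,300),4,"scene")
plan([605,-272,217],rot(8.5,0))
E
```

```text
time: 9.4
tool_pos: [604.6, -270.5, 214.3]
tcp_rot: [-179.6, -0.3, 98.5]
ft_force: [-0.7, 1.0, -1.5]
finger_gap: 85.4
t [-0.01   0.001 -0.018] a [-0.009 -0.007 -0.001] time 9.4 st [  -4.6 -305.6] z 214.3 F [-0.7  1.  -1.5] q [-29.  26.  84.  -0.  71. -37.]
t [-0.009  0.    -0.013] a [-0.008 -0.006 -0.001] time 9.45 st [  -4.5 -305.8] z 215.0 F [ 1.  -0.1  0.3] q [-29.  26.  84.  -0.  71. -37.]
```

View pics/d3.png

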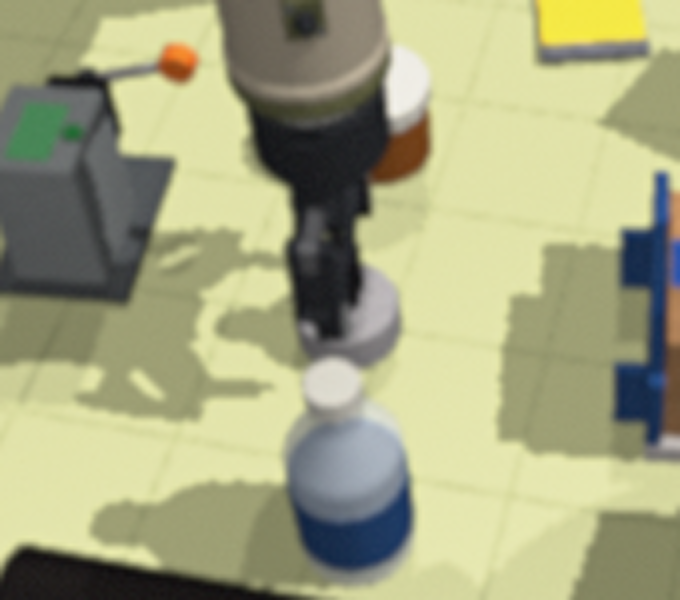

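```bash
python3 -m jog '[{"tx":0,"ty":0,"tz":0,"ax":0,"ay":0,"az":0,"hand":0},{"tx":0,"ty":0,"tz":0,"ax":0,"ay":0,"az":0,"hand":0},{"tx":0,"ty":0,"tz":0,"ax":0,"ay":0,"az":0,"hand":0},{"tx":0,"ty":0,"tz":0,"ax":0,"ay":0,"az":0,"hand":0},{"tx":0,"ty":0,"tz":0,"ax":0,"ay":0,"az":0,"hand":0}]' 50
python3 -m jog '[{"tx":0,"ty":0,"tz":0,"ax":0,"ay":0,"az":0,"hand":0},{"tx":0,"ty":0,"tz":0,"ax":0,"ay":0,"az":0,"hand":0},{"tx":0,"ty":0,"tz":0,"ax":0,"ay":0,"az":0,"hand":0},{"tx":0,"ty":0,"tz":-0.02,"ax":0,"ay":0,"az":0,"hand":0},{"tx":0,"ty":0,"tz":-0.05,"ax":0,"ay":0,"az":0,"hand":0}]'
```

```text
time: 9.87
tool_pos: [605.9, -271.7, 218.2]
tcp_rot: [-179.9, -0.1, 98.4]
ft_force: [4.7, 0.5, 14.4]
finger_gap: 25.9
time: 10.28
tool_pos: [604.4, -271.0, 222.5]
tcp_rot: [-179.6, -0.3, 98.4]
ft_force: [-0.5, -0.5, -7.0]
finger_gap: 25.9
```

```bash
python3 -m jog '[{"tx":0,"ty":0,"tz":-0.15,"ax":0,"ay":0,"az":0,"hand":0},{"tx":0,"ty":0,"tz":-0.35,"ax":0,"ay":0,"az":0,"hand":0},{"tx":0,"ty":0,"tz":-0.55,"ax":0,"ay":0,"az":0,"hand":0},{"tx":0,"ty":0,"tz":-0.75,"ax":0,"ay":0,"az":0,"hand":0},{"tx":0,"ty":0,"tz":-0.88,"ax":0,"ay":0,"az":0,"hand":0}]'
python3 - <<'E'
from h import *
plan([587,0,350],rot(8.5,0))
s,W=look("d4",(80,330,60,420),2.2,"scene")
E
```

```text
time: 10.7
tool_pos: [605.9, -271.8, 359.0]
tcp_rot: [-179.8, -0.1, 98.4]
ft_force: [0.8, -0.9, -6.4]
finger_gap: 25.2
t [1.811 0.141 0.063] a [-0.004 -0.003 -0.001] time 10.7 st [  -3.5 -307.1] z 359.0 F [ 0.8 -0.9 -6.4] q [-29.  19.  77.  -0.  84. -37.]
```

View pics/d4.png

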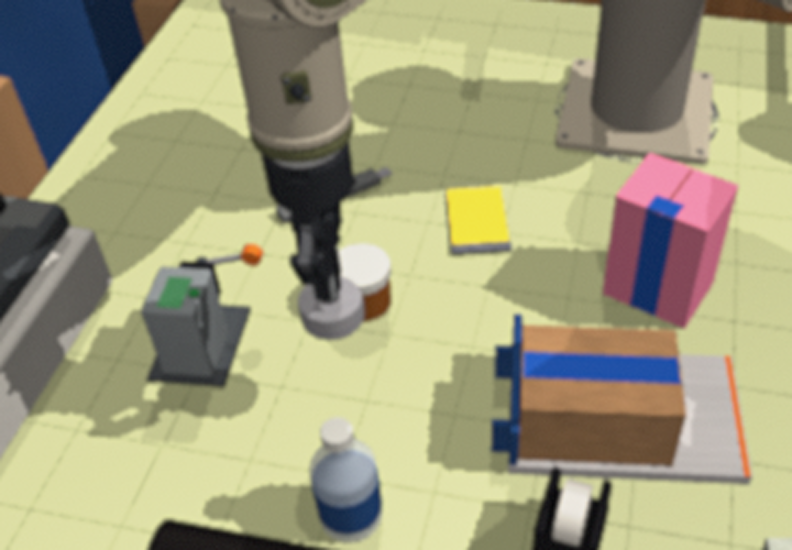

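```bash
python3 -m jog '[{"tx":0.12,"ty":0.01,"tz":0,"ax":0,"ay":0,"az":0,"hand":0},{"tx":0.32,"ty":0.03,"tz":0,"ax":0,"ay":0,"az":0,"hand":0},{"tx":0.54,"ty":0.04,"tz":0,"ax":0,"ay":0,"az":0,"hand":0},{"tx":0.76,"ty":0.06,"tz":0,"ax":0,"ay":0,"az":0,"hand":0},{"tx":0.96,"ty":0.08,"tz":0,"ax":0,"ay":0,"az":0,"hand":0}]'
python3 - <<'E'
from h import *
plan([587,0,350],rot(8.5,0))
E
```

```text
time: 11.17
tool_pos: [595.6, -125.9, 354.3]
tcp_rot: [-179.6, -0.3, 98.4]
ft_force: [0.8, 0.8, -7.2]
finger_gap: 25.5
t [0.838 0.067 0.032] a [-0.01  -0.006 -0.002] time 11.17 st [   7.8 -161.2] z 354.3 F [ 0.8  0.8 -7.2] q [-17.  11.  87.   0.  83. -25.]
```

```bash
python3 -m jog '[{"tx":0.2,"ty":0.01,"tz":0,"ax":0,"ay":0,"az":0,"hand":0},{"tx":0.42,"ty":0.03,"tz":0,"ax":0,"ay":0,"az":0,"hand":0},{"tx":0.64,"ty":0.05,"tz":0,"ax":0,"ay":0,"az":0,"hand":0},{"tx":0.78,"ty":0.06,"tz":0,"ax":0,"ay":0,"az":0,"hand":0},{"tx":0.84,"ty":0.07,"tz":0.01,"ax":0,"ay":0,"az":0,"hand":0}]'
python3 - <<'E'
from h import *
s,W=look("d5",(80,330,60,420),2.2,"scene")
I=s["pixels"];z=W[...,2]
m=(abs(W[...,0]-587)<60)&(abs(W[...,1])<60)&(z>108)&(z<190)
print(np.percentile(W[m],[2,50,98],axis=0).round(1))
for h in (1,2,3): pass
plan([587,0,322],rot(8.5,0))
E
```

```text
time: 11.58
tool_pos: [587.5, 1.8, 353.7]
tcp_rot: [-179.6, -0.3, 98.6]
ft_force: [0.2, -0.6, -7.0]
finger_gap: 25.7
[[570.9 -28.5 137.6]
 [604.6  -0.7 163.1]
 [618.8  30.  186.1]]
t [-0.014 -0.005  0.209] a [-0.009 -0.006  0.003] time 11.63 st [ 18.9 -33.5] z 353.3 F [ 1.2  0.2 -7.1] q [ -5.   7.  91.   0.  82. -14.]
```

View pics/d5.png

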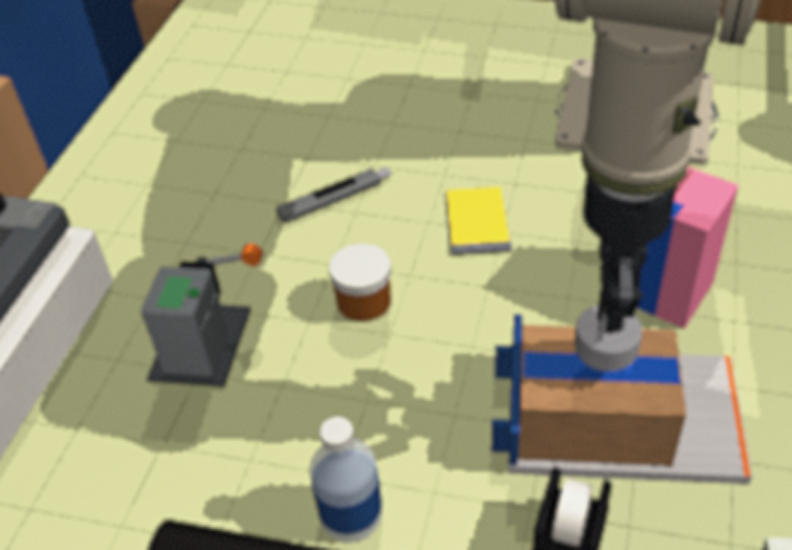

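```bash
python3 -m jog '[{"tx":-0.005,"ty":0,"tz":0.04,"ax":0,"ay":0,"az":0,"hand":0},{"tx":-0.01,"ty":0,"tz":0.08,"ax":0,"ay":0,"az":0,"hand":0},{"tx":-0.01,"ty":0,"tz":0.12,"ax":0,"ay":0,"az":0,"hand":0},{"tx":-0.01,"ty":0,"tz":0.15,"ax":0,"ay":0,"az":0,"hand":0},{"tx":-0.01,"ty":0,"tz":0.16,"ax":0,"ay":0,"az":0,"hand":0}]'
python3 -m jog '[{"tx":0,"ty":0,"tz":0.01,"ax":0,"ay":0,"az":0,"hand":0},{"tx":0,"ty":0,"tz":0.02,"ax":0,"ay":0,"az":0,"hand":0},{"tx":0,"ty":0,"tz":0.02,"ax":0,"ay":0,"az":0,"hand":0}]'
```

```text
time: 12.05
tool_pos: [588.3, -3.8, 329.8]
tcp_rot: [-179.6, -0.2, 98.4]
ft_force: [-0.1, 0.1, -6.4]
finger_gap: 25.5
time: 12.3
tool_pos: [588.8, -3.1, 328.6]
tcp_rot: [-179.8, -0.2, 98.4]
ft_force: [0.3, -0.3, -6.2]
finger_gap: 25.7
```

```bash
python3 -m jog '[{"tx":0.01,"ty":0,"tz":0.01,"ax":0,"ay":0,"az":0,"hand":0},{"tx":0.02,"ty":0,"tz":0.02,"ax":0,"ay":0,"az":0,"hand":0},{"tx":0.02,"ty":0,"tz":0.02,"ax":0,"ay":0,"az":0,"hand":0}]'
python3 -m jog '[{"tx":0,"ty":0,"tz":0.01,"ax":0,"ay":0,"az":0,"hand":0},{"tx":0,"ty":0,"tz":0.01,"ax":0,"ay":0,"az":0,"hand":0}]'
```

```text
time: 12.55
tool_pos: [588.2, 0.5, 325.6]
tcp_rot: [-179.8, -0.2, 98.5]
ft_force: [-0.2, 0.1, -6.8]
finger_gap: 25.7
time: 12.72
tool_pos: [588.2, 0.3, 324.0]
tcp_rot: [-179.8, -0.2, 98.5]
ft_force: [-0.2, 0.3, -7.7]
finger_gap: 25.5
```

```bash
python3 -m jog '[{"tx":0,"ty":0,"tz":0.01,"ax":0,"ay":0,"az":0,"hand":0},{"tx":0,"ty":0,"tz":0.01,"ax":0,"ay":0,"az":0,"hand":0}]'
python3 -m jog '[{"tx":0,"ty":0,"tz":0.01,"ax":0,"ay":0,"az":0,"hand":0},{"tx":0,"ty":0,"tz":0.01,"ax":0,"ay":0,"az":0,"hand":0}]'
```

```text
time: 12.88
tool_pos: [588.4, 0.2, 323.2]
tcp_rot: [-179.8, -0.2, 98.4]
ft_force: [-0.4, 0.0, -2.6]
finger_gap: 25.6
time: 13.05
tool_pos: [588.4, 0.2, 323.2]
tcp_rot: [-179.8, -0.2, 98.4]
ft_force: [-6.5, 1.9, 7.7]
finger_gap: 25.1
```

```bash
python3 -m jog '[{"tx":0,"ty":0,"tz":-0.005,"ax":0,"ay":0,"az":0,"hand":0.3},{"tx":0,"ty":0,"tz":-0.005,"ax":0,"ay":0,"az":0,"hand":0.5},{"tx":0,"ty":0,"tz":-0.005,"ax":0,"ay":0,"az":0,"hand":0.8},{"tx":0,"ty":0,"tz":-0.005,"ax":0,"ay":0,"az":0,"hand":1},{"tx":0,"ty":0,"tz":-0.005,"ax":0,"ay":0,"az":0,"hand":1}]'
python3 - <<'E'
from h import *
s,W=look("d6",(80,330,60,420),2.2,"scene")
plan([587,0,440],rot(8.5,0))
E
```

```text
time: 13.47
tool_pos: [588.5, 0.1, 322.3]
tcp_rot: [-179.8, -0.2, 98.4]
ft_force: [0.6, 0.2, -0.8]
finger_gap: 72.9
t [ 0.003 -0.012 -0.786] a [-0.004 -0.003 -0.001] time 13.52 st [ 19.4 -35.5] z 322.2 F [-0.4  0.4  0.5] q [ -5.   9.  93.   0.  79. -13.]
```

View pics/d6.png

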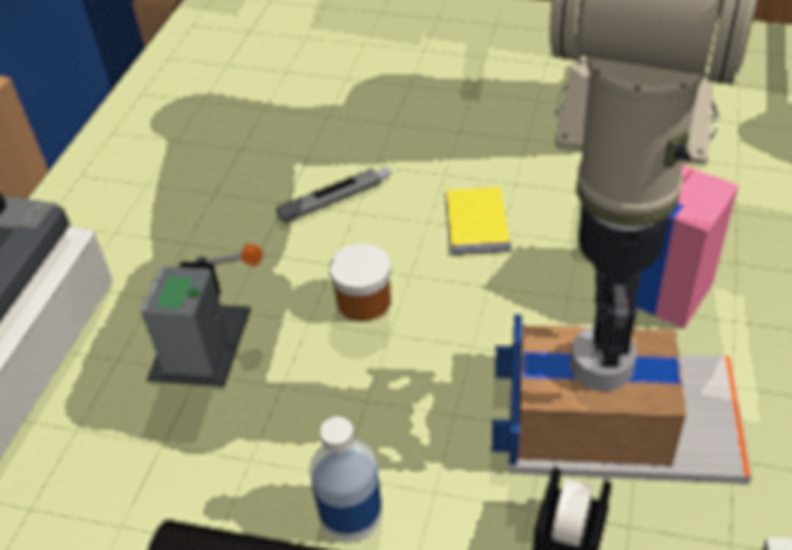

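```bash
python3 -m jog '[{"tx":0,"ty":0,"tz":-0.05,"ax":0,"ay":0,"az":0,"hand":1},{"tx":0,"ty":0,"tz":-0.2,"ax":0,"ay":0,"az":0,"hand":1},{"tx":0,"ty":0,"tz":-0.4,"ax":0,"ay":0,"az":0,"hand":1},{"tx":0,"ty":0,"tz":-0.6,"ax":0,"ay":0,"az":0,"hand":1},{"tx":0,"ty":0,"tz":-0.78,"ax":0,"ay":0,"az":0,"hand":1}]'
python3 - <<'E'
from h import *
plan([540,-130,400],rot(8.5,0))
s,W=look("d7",(80,330,60,420),2.2,"scene");x,y,z=W[...,0],W[...,1],W[...,2]
m=(abs(x-587)<40)&(abs(y)<40)&(z>172)&(z<195);print(m.sum(),W[m].mean(0))
E
```

```text
time: 13.93
tool_pos: [588.7, -0.1, 441.4]
tcp_rot: [-179.8, -0.1, 98.4]
ft_force: [0.6, -0.1, 0.2]
finger_gap: 85.4
t [-0.81  -0.447  0.275] a [-0.004 -0.003 -0.001] time 13.93 st [ 19.6 -35.8] z 441.4 F [ 0.6 -0.1  0.2] q [ -5.   5.  84.   0.  91. -13.]
133 [592.49383569  -1.01703876 181.78832202]
```

View pics/d7.png

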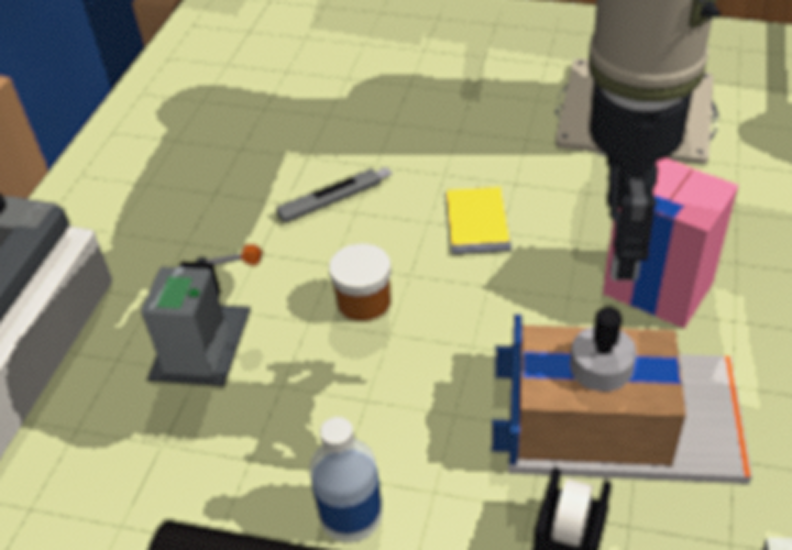

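```bash
python3 -m jog '[{"tx":-0.22,"ty":-0.08,"tz":0,"ax":0,"ay":0,"az":0,"hand":0},{"tx":-0.46,"ty":-0.16,"tz":0,"ax":0,"ay":0,"az":0,"hand":0},{"tx":-0.7,"ty":-0.24,"tz":0,"ax":0,"ay":0,"az":0,"hand":0},{"tx":-0.95,"ty":-0.32,"tz":0,"ax":0,"ay":0,"az":0,"hand":0},{"tx":-1,"ty":-0.4,"tz":0.1,"ax":0,"ay":0,"az":0,"hand":0}]'
python3 - <<'E'
from h import *
plan([493,-406,330],rot(8.5,0))
E
```

```text
time: 14.4
tool_pos: [551.4, -162.1, 427.3]
tcp_rot: [180.0, 0.1, 98.3]
ft_force: [1.8, 0.3, 0.9]
finger_gap: 25.3
t [-1.552 -0.62   0.652] a [ 0.001  0.003 -0.005] time 14.4 st [ -41.2 -190.5] z 427.3 F [1.8 0.3 0.9] q [-21.   3.  88.  -0.  89. -30.]
```

```bash
python3 -m jog '[{"tx":-0.22,"ty":-0.08,"tz":0.02,"ax":0,"ay":0,"az":0,"hand":0},{"tx":-0.46,"ty":-0.18,"tz":0.05,"ax":0,"ay":0,"az":0,"hand":0},{"tx":-0.7,"ty":-0.28,"tz":0.08,"ax":0,"ay":0,"az":0,"hand":0},{"tx":-0.92,"ty":-0.38,"tz":0.12,"ax":0,"ay":0,"az":0,"hand":0},{"tx":-1,"ty":-0.45,"tz":0.2,"ax":0,"ay":0,"az":0,"hand":0}]'
python3 - <<'E'
from h import *
plan([493,-406,330],rot(8.5,0))
E
```

```text
time: 14.82
tool_pos: [505.4, -319.7, 395.2]
tcp_rot: [-179.9, 0.0, 98.3]
ft_force: [0.2, -0.2, -0.3]
finger_gap: 0.4
t [-0.557 -0.164  0.435] a [-0.003  0.001 -0.005] time 14.82 st [-110.  -339.5] z 395.2 F [ 0.2 -0.2 -0.3] q [-37.   7.  86.  -0.  86. -45.]
```

```bash
python3 -m jog '[{"tx":-0.2,"ty":-0.06,"tz":0.05,"ax":0,"ay":0,"az":0,"hand":0},{"tx":-0.42,"ty":-0.12,"tz":0.12,"ax":0,"ay":0,"az":0,"hand":0},{"tx":-0.56,"ty":-0.16,"tz":0.28,"ax":0,"ay":0,"az":0,"hand":0},{"tx":-0.56,"ty":-0.16,"tz":0.43,"ax":0,"ay":0,"az":0,"hand":0},{"tx":-0.56,"ty":-0.16,"tz":0.43,"ax":0,"ay":0,"az":0,"hand":0}]'
python3 - <<'E'
from h import *
s,W=look("e1",(120,240,320,480),5)
s,W=look("e2",(150,300,100,270),4,"scene")
plan([493,-406,279],rot(8.5,0))
E
```

```text
time: 15.23
tool_pos: [493.0, -402.3, 323.4]
tcp_rot: [-179.5, -0.5, 98.3]
ft_force: [-1.1, 0.7, -1.1]
finger_gap: 0.5
t [-0.03  -0.013  0.329] a [-0.007 -0.007 -0.002] time 15.33 st [-132.8 -418.9] z 328.3 F [ 0.  -0.3  1.3] q [-44.  16.  84.  -0.  81. -52.]
```

View pics/e1.png

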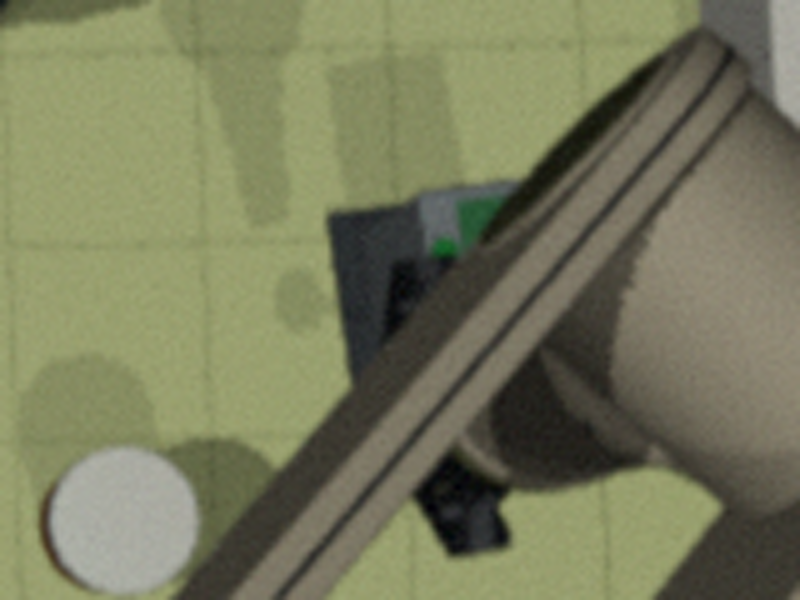

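View pics/e2.png

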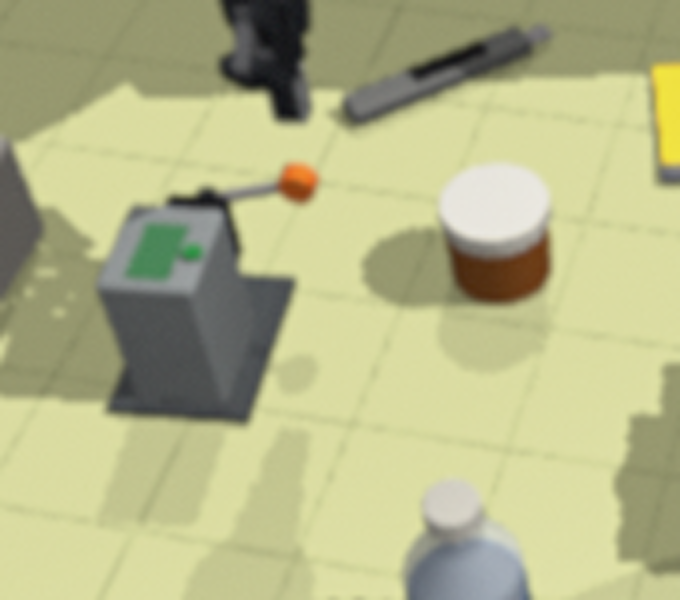

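```bash
python3 -m jog '[{"tx":-0.03,"ty":-0.01,"tz":0.1,"ax":0,"ay":0,"az":0,"hand":0},{"tx":-0.03,"ty":-0.01,"tz":0.2,"ax":0,"ay":0,"az":0,"hand":0},{"tx":-0.03,"ty":-0.01,"tz":0.27,"ax":0,"ay":0,"az":0,"hand":0},{"tx":-0.03,"ty":-0.01,"tz":0.27,"ax":0,"ay":0,"az":0,"hand":0}]'
python3 - <<'E'
from h import *
s,W=look("e3",(150,300,100,270),4,"scene")
plan([493,-406,252],rot(8.5,0))
E
```

```text
time: 15.67
tool_pos: [493.6, -405.6, 286.3]
tcp_rot: [-179.7, -0.3, 98.5]
ft_force: [-0.8, 0.9, -1.9]
finger_gap: 0.0
t [-0.002 -0.004  0.237] a [-0.006 -0.006 -0.   ] time 15.72 st [-134.2 -423. ] z 287.5 F [ 0.7 -1.3 -0.1] q [-44.  18.  85.  -0.  77. -52.]
```

View pics/e3.png

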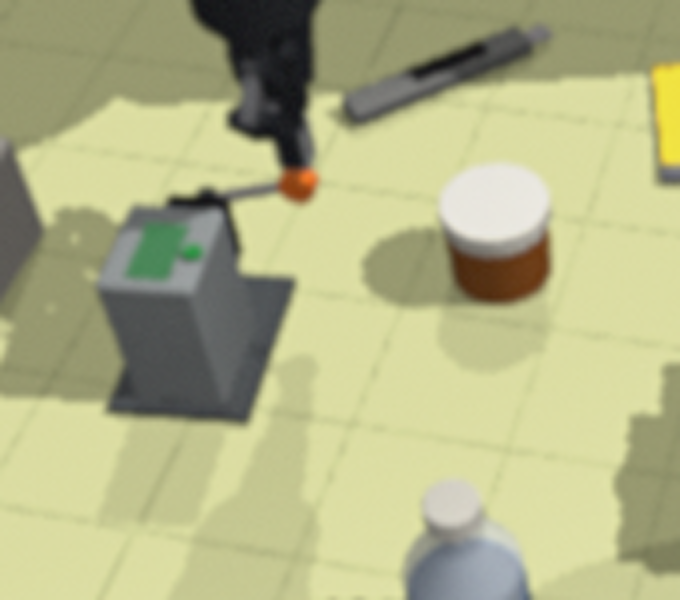

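```bash
python3 -m jog '[{"tx":0,"ty":0,"tz":0.06,"ax":0,"ay":0,"az":0,"hand":0},{"tx":0,"ty":0,"tz":0.12,"ax":0,"ay":0,"az":0,"hand":0},{"tx":0,"ty":0,"tz":0.18,"ax":0,"ay":0,"az":0,"hand":0},{"tx":0,"ty":0,"tz":0.24,"ax":0,"ay":0,"az":0,"hand":0},{"tx":0,"ty":0,"tz":0.24,"ax":0,"ay":0,"az":0,"hand":0}]'
python3 - <<'E'
from h import *
s,W=look("e4",(150,300,100,270),4,"scene")
plan([493,-406,252],rot(8.5,0))
I=s["pixels"].astype(int)
m=(I[...,0]>I[...,1]*1.5)&(I[...,0]>I[...,2]*1.8)&(I[...,0]>110)&(abs(W[...,0]-492)<40)&(abs(W[...,1]+407)<40)&(W[...,2]>30)
print(m.sum(),W[m].mean(0),W[m].max(0))
E
```

```text
time: 16.13
tool_pos: [493.2, -405.9, 250.0]
tcp_rot: [-179.7, -0.3, 98.4]
ft_force: [1.3, 1.0, 2.7]
finger_gap: -0.1
t [ 0.001 -0.002 -0.007] a [-0.007 -0.006 -0.001] time 16.18 st [-134.7 -423.2] z 251.0 F [0.  2.2 2.1] q [-44.  20.  87.  -0.  73. -52.]
39 [ 497.25344927 -404.12958313   67.77411272] [ 500.63449999 -394.75348539   80.73513165]
```

View pics/e4.png

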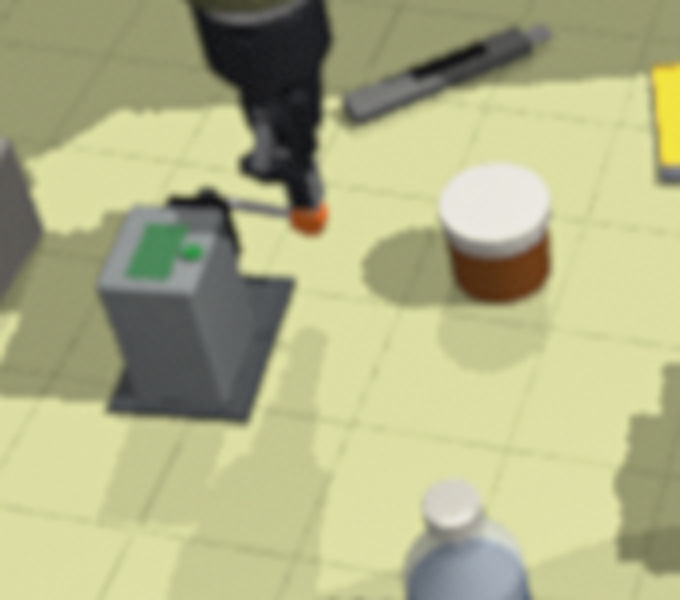

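```bash
python3 -m jog '[{"tx":0,"ty":0,"tz":-0.1,"ax":0,"ay":0,"az":0,"hand":0},{"tx":0,"ty":0,"tz":-0.25,"ax":0,"ay":0,"az":0,"hand":0},{"tx":0,"ty":0,"tz":-0.45,"ax":0,"ay":0,"az":0,"hand":0},{"tx":0,"ty":0,"tz":-0.65,"ax":0,"ay":0,"az":0,"hand":0},{"tx":0,"ty":0,"tz":-0.8,"ax":0,"ay":0,"az":0,"hand":0}]'
python3 - <<'E'
from h import *
s,W=look("f1",(0,420,0,560),1.4,"scene");x,y,z=W[...,0],W[...,1],W[...,2]
I=s["pixels"].astype(int)
m=(I[...,0]>I[...,1]*1.5)&(I[...,0]>I[...,2]*1.8)&(I[...,0]>110)&(abs(x-492)<40)&(abs(y+407)<40)&(z>30)
print(m.sum(),W[m].mean(0))
m=(abs(x-587)<40)&(abs(y)<40)&(z>178)&(z<195);print("knob",m.sum(),W[m].mean(0))
s,W=look("f2",(0,420,0,560),1.4);x,y,z=W[...,0],W[...,1],W[...,2]
m=(x>450)&(x<680)&(y>-120)&(y<120)&(z>98)&(z<112);print("carton",w2st(rect(W,m)[0]),rect(W,m))
m=(abs(x-587)<40)&(abs(y)<40)&(z>178)&(z<195);print("knob",m.sum(),W[m].mean(0))
m=(abs(x-587)<50)&(abs(y)<50)&(z>128)&(z<142);print("disc",rect(W,m),W[m].mean(0))
plan([493,-406,252],rot(8.5,0))
E
```

```text
time: 16.6
tool_pos: [494.2, -407.0, 375.4]
tcp_rot: [-179.8, -0.1, 98.4]
ft_force: [-0.1, -0.0, -0.1]
finger_gap: 0.1
61 [ 495.70574934 -406.8158315    99.28971874]
knob 111 [591.03220491  -1.1456318  182.90504178]
carton [ 18.15921218 -35.42930218] ((587.196533203125, 0.0439605712890625), (110.63801574707031, 160.3798370361328), 8.192065238952637)
knob 121 [586.7099464   -0.60677062 183.78000928]
disc ((587.0414428710938, -0.07973289489746094), (61.40510177612305, 61.98508071899414), 89.46146392822266) [584.53713348  -1.88348162 134.19521885]
t [ 0.018 -0.013  0.846] a [ 0.002  0.006 -0.001] time 16.7 st [-133.2 -425.2] z 379.0 F [ 0.6 -0.5  0.6] q [-44.  14.  80.  -0.  85. -52.]
```

View pics/f1.png

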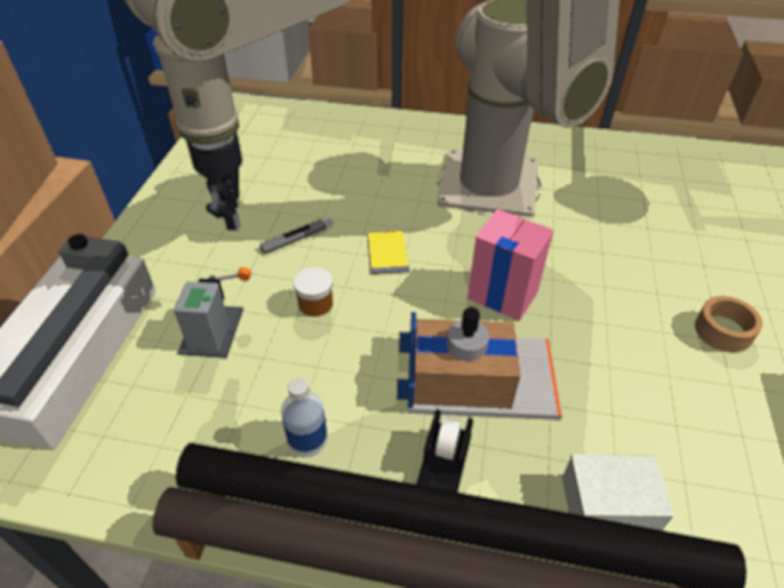

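View pics/f2.png

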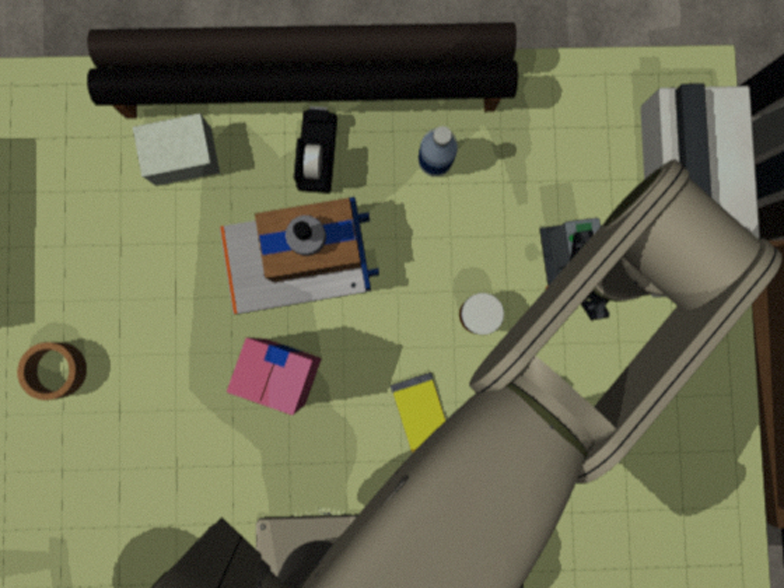

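The pictures show the lever back up (roller at scene pixel 243,273), the weight upright on the middle of the strip (scene 468,335) and the carton square at the fence. The other things on the bench are where they were. I'm handing in.

```bash
python3 -c "
from bench import *
print(hand_in())"
```

```text
the job is handed in; nothing more can be done
None
```

The job is done and handed in at about 17 s of the 67 s allowed; no verdict is reported. I slid the carton to the orange edge, tipped it over with the strip up and pushed it against the fence until I felt about 10 N. Then I set the weight on the strip, let go of it, pressed the roller lever and released it.

**Carton:** the last pictures put its centre at station x = 18 mm, y = -35.4 mm, square within about 0.3°. Its top was about 104 mm above the bench when measured after tipping.

**Weight:** it stands released and upright, about 1 mm from the carton's middle.

**Lever:** the roller went down about 27–31 mm, against the 19 mm needed to click. It is back at its starting height.

**Rest of the bench:** the pink look-alike and the other things look unmoved, and the arm ended clear of everything.

**What disagreed:**
- The two cameras differ by about 3–4 mm in x, which is too little to matter here.
- After tipping, the carton's base jutted about 40 mm past the edge instead of the stated 0–25 mm; the push to the fence took that up.
- While the fingers closed on the knob, the wrist briefly read about 14 N upward.

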